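# Rivet the flap of a parts carton

## Robot

A 7-joint arm with a two-finger parallel gripper is mounted at the origin on the work surface. World frame = base frame: x ahead of the robot, y to its left, z up, the work surface at z = 0. Lengths are in m, angles in rad, forces in N, time in s.
With the tool pointing down it reaches from about 0.425 to 0.875 m from the base axis. Payload 4.7 kg.
Tool frame: the origin (TCP) lies at the very end of the fingers, on their centre line; the grasp point (between the pads) lies 19 mm behind it; x points along the fingers, z is the direction in which the jaws open and shut, and the axes are right-handed (so a half turn about x gives the same grasp; the last joint's range is limited). The gripper opens to 87 mm and grips with 3 to 60 N. Pads are 19 mm wide; open, the fingers measure 117 mm over their backs; the gripper's body (75 mm by 190 mm) begins 51 mm behind the grasp point.
Start: joints at [-1.21, 0.321, -0.07, 1.45, 0.023, 1.371, -0.057], TCP at [0.221, 0.611, 0.223] pointing down, gripper open.
Joint ranges: [-2.86, 2.86], [-0.3, 2.09], [-1.38, 1.24], [0.06, 2.45], [-1.56, 4.7], [0.09, 2.05], [-2.69, 2.69]. Speed limits (rad/s): [2.57, 2.57, 3.14, 3.14, 3.14, 3.14, 3.14].

## Interface

Orientations are given as a rotation vector (axis times angle).
In Python, from bench import * gives the robot as it stands.
- The arm moves only by the shell command python3 -m handwheel 'ROWS' [OPENING] [FORCE]. ROWS is JSON, a list of rows, each an object with "xyz": the shift along the world's x, y, z in cm, a list of three; "angular": the turn, a rotation vector about the world's x, y, z in degrees, a list of three. A call has 1 to 5 rows; each row shifts and turns the pose as measured when the row begins; what a row does not reach is not made up. A row lasts 1/12 s, in which the tool goes at most 41.7 mm and 7.16 degrees, less where a joint would pass 70% of its speed; a pose out of reach is approached as far as the arm can. A call with a gripper value outside its range is refused whole. OPENING is the finger opening in cm, from 0 to 8.7, set as the call begins (- or left out, the last holds). The fingers move at their own pace and stop on an object; FORCE is the grip in N (left out, the last holds). Time passes only in rows, so rows that do not move let the fingers close. It gives the time, the measured TCP pose, the force and the opening at its end, in the units of the state.
- get_state(): the state, without advancing time (a new reading comes with each control period).
- get_image(name): name is "scene" or "top"; returns a dict with "pixels" (480x640x3 uint8, blue, green, red), "K" (3x3 intrinsics, pixels), "cam_to_world" (4x4, takes a point from camera to world coordinates). Camera axes: x right, y down, z forward; pixel columns grow to the right and rows downward; lengths in m; the calibration is good to about 2 mm. A picture is of the moment at which its call begins. There is no depth.
- close_job(): hands the job in, once; it reports no verdict.
The state is a dict: "time": time; "joint_positions": joint angles; "qd": joint speeds; "joint_torque": joint torques, N m; "position": TCP position; "tool_rot": TCP orientation; "ft_force": force on the tool from outside, world axes, zero at the start; "torque": the same for the moment, N m; "grip_width": opening from 0.0 (shut) to 1.0 (fully open).
Only numpy, scipy, OpenCV 4.12 (cv2) and the standard library are available. Lean on these libraries where they do the work, as an engineer would, in place of code of your own. Each camera call takes 0.05 s, during which the arm holds its last target.

## Task

Finish riveting this carton shut: take the loose push rivet that is parked in the steel channel, fit it into the empty middle hole of the top flap until its flange lies flat on the board, and only then push its centre pin in flush. One of the two neighbouring rivets was left with its pin standing up: push that one flush too. The flap gives several millimetres under your push and creases under more than 2 kg, so press by feel, and leave the finished rivet and the other fittings where they are.

Things in the scene. Friction and masses are not known exactly. Their poses are not given: they have to be found in the camera images.
- rivet_head (a point): Loose push rivet of white nylon, upright, pin up, in one of the channel's holes. This is the centre of its pin's head: a disc 13 mm across, 5 mm tall, on an 8 mm stem; z is up the pin. While the pin is up this point lies 8.3 mm above the flange's top face and the head's top 10.8 mm above it (0.8 mm when flush). It moves with the pin. The rivet can be gripped by this head.
- rivet_seat (a point): Centre of the underside of the loose rivet's flange (26 mm across, 4 mm thick), 12.3 mm below the head's centre while the pin is up; z up the axis. Below it is the split shank, 9.8 mm across and 23 mm long, with rounded, slightly tapered tips: four legs that spread as the pin goes in. In place it meets hole.
- pin (a joint): How far the loose rivet's pin is pushed in: 0 up, 0.010 m flush, at its stop. It slides stiffly (about 11 N) and stays where left, so the rivet, held by the pin's head, can be pushed into its hole with less than that without moving the pin. With its pin pushed in, the legs are spread and the rivet no longer enters a hole.
- hole (a point): Empty middle hole of the flap: centre of its mouth on the flap's top face, 110 mm above the bench; 11.5 mm diameter through 10 mm of board, free space below; z is the normal, up; y runs along the row of holes, the other two lie 100 mm either side. The flap is hinged at the carton's far edge and springs down several millimetres under the push that a pin needs, and back up after.
- carton: Fixed, full cardboard carton, 240 (x) x 360 (y) x 110 mm high, origin at the centre of its underside. Its outer top flap reaches from the far (+x) edge to 50 mm on the near side of the middle; the row of three holes runs along y, 20 mm on the near side of the middle.
- set_rivet_head (a point): Rivet of the same make, already seated in one of the two outer holes of the flap, flange down, with its pin standing up: centre of the pin's head, 12.3 mm above the flap while the pin is up; its top is 2.5 mm above this point. Moves with the pin.
- set_rivet_seat (a point): Centre of the underside of that rivet's flange, on the flap's top face.
- set_pin (a joint): How far that rivet's pin is pushed in: 0 up, 0.010 m flush and at its stop; it may start up to 0.002 m in. It slides stiffly, about 13 N.
- done_head (a point): Finished rivet in the other outer hole, its pin flush: centre of the top of its pin. Leave it.
- channel: Fixed steel U channel lying web up, 250 (x, along it) x 44 x 36 mm high, origin at the centre of its underside; four 14 mm holes in a row along its x, 60 mm apart, through its 4 mm web; the loose rivet, a bolt and a levelling foot each hang in one of them.
- bolt: Loose dark hex bolt hanging in the channel, head 21 mm across and 8 mm high; origin at the head's underside. Leave it.
- foot: Loose levelling foot hanging in the channel, black disc 30 mm across and 12 mm high on a stud; origin at the disc's underside. Leave it.
- bracket: Loose steel angle bracket on the bench, 50 x 34 x 50 mm high, origin at the centre of its underside. Leave it.
Things that resemble listed ones, but are neither listed nor needed, are in the scene too. What is shaped like the part that bears rivet_head but purple is not meant.

How it is judged:
By the outcome, as a careful person would: the job done as asked, in the order asked, and still so for the second after the job is handed in, with the robot touching nothing.
It also fails if it takes over 61 s, if anything falls off the work surface, if the arm or the gripper's body presses on something with over 40 N, if the wrist force passes 120 N, or if a joint passes its speed limit or range.

## Working session

There is one attempt and no reset: what is moved stays moved. The work goes in short steps, Python scripts to look and compute and a shell command to move; the robot and the scene stay as the last step left them, time stands still between calls to the robot, and variables do not carry over. Pictures are saved under pics/ and viewed, and the job is handed in when it is done.

```bash
ls; mkdir -p pics; python3 - <<'E'
from bench import *
import cv2
print(get_state())
for n in("scene","top"):
    d=get_image(n); cv2.imwrite(f"pics/{n}0.png",d["pixels"]); print(n,d["K"],d["cam_to_world"])
E
```

```text
pics
{'time': 0.0, 'joint_positions': array([-1.20992103,  0.32187222, -0.07010657,  1.45166729,  0.02260791,
        1.37080319, -0.05692101]), 'qd': array([ 0.00022089, -0.00082535,  0.00082452,  0.00230073,  0.00154778,
       -0.00065027, -0.00091931]), 'joint_torque': array([-4.91301557e-05, -4.91282845e+01, -4.03854540e-01, -3.12531137e+01,
       -6.38217176e-02,  4.36741335e-02,  1.70588742e-04]), 'position': array([0.22076182, 0.61077244, 0.2214336 ]), 'tool_rot': array([-0.95130342,  1.35510818,  0.94930732]), 'ft_force': array([ 0.87404038,  0.67005013, -0.18741548]), 'torque': array([ 0.01986174, -0.03122429,  0.02218747]), 'grip_width': 1.0031402013480961}
scene [[551.91312127   0.         329.39814253]
 [  0.         551.91312127 234.4135688 ]
 [  0.           0.           1.        ]] [[ 0.46394259  0.76563365 -0.44560341  0.99646204]
 [ 0.8858391  -0.39709686  0.24000662 -0.25833992]
 [ 0.00680943 -0.50608221 -0.86245836  0.9460744 ]
 [ 0.          0.          0.          1.        ]]
top [[509.98227444   0.         320.9025068 ]
 [  0.         509.98227444 248.13665663]
 [  0.           0.           1.        ]] [[-0.08108597 -0.97153902  0.22256907  0.41846938]
 [-0.99670485  0.0795136  -0.01603195 -0.01511559]
 [-0.00212161 -0.22313564 -0.9747851   0.85729447]
 [ 0.          0.          0.          1.        ]]
```

View pics/scene0.png

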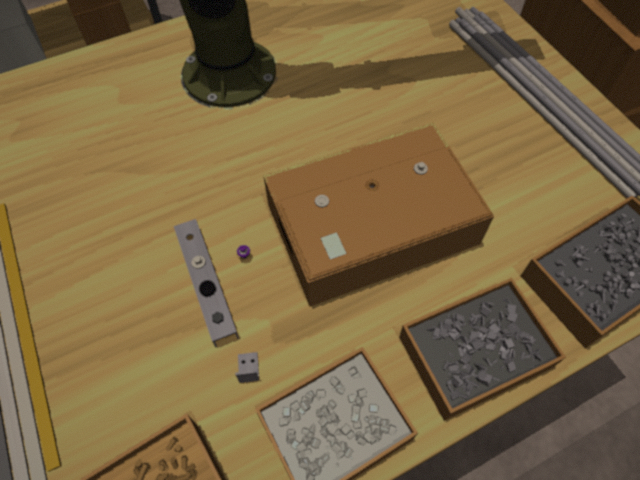

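View pics/top0.png

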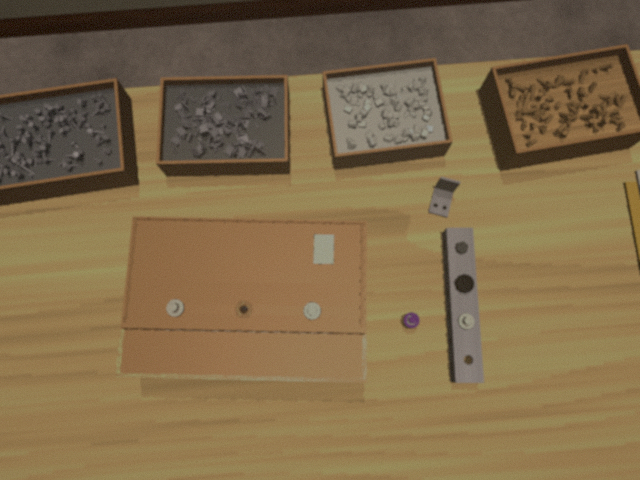

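The pictures show these candidates for the loose rivet:
- White rivet in the channel: scene (199,261), top (467,321).
- Purple look-alike on the bench: scene (244,252), top (411,320). Not meant.
- Flap rivets: top (175,307) and (312,311).
- White parts in the bin.

I choose the one in the channel and check it in close crops.

```bash
python3 - <<'E'
import cv2,numpy as np
s=cv2.imread("pics/scene0.png");t=cv2.imread("pics/top0.png")
def c(i,u,v,w=25): 
    return cv2.resize(i[v-w:v+w,u-w:u+w],(260,260),interpolation=cv2.INTER_NEAREST)
r1=np.hstack([c(s,199,261),c(s,422,168),c(s,372,185)])
r2=np.hstack([c(t,467,321),c(t,175,307),c(t,243,309)])
cv2.imwrite("pics/crop0.png",np.vstack([r1,r2]))
E
```

```text
(no output)
```

View pics/crop0.png

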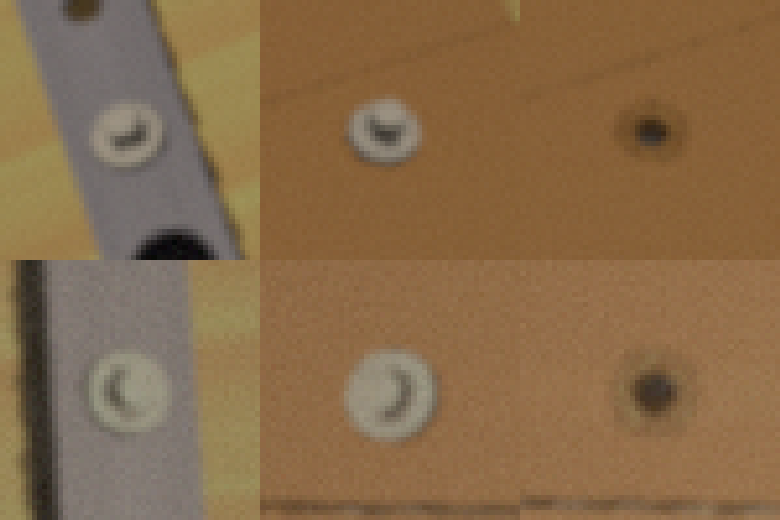

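```bash
cat > h.py <<'E'
import numpy as np,cv2
from bench import *
from scipy.spatial.transform import Rotation as R
def ray(d,uv):
    p=np.linalg.solve(d["K"],[uv[0],uv[1],1.]);T=d["cam_to_world"]
    return T[:3,3],T[:3,:3]@p
def plane(d,uv,z):
    o,v=ray(d,uv);return o+v*(z-o[2])/v[2]
def tri(a,ua,b,ub):
    o1,v1=ray(a,ua);o2,v2=ray(b,ub);v1/=np.linalg.norm(v1);v2/=np.linalg.norm(v2)
    s=np.linalg.lstsq(np.c_[v1,-v2],o2-o1,rcond=None)[0]
    p=o1+s[0]*v1;q=o2+s[1]*v2;return (p+q)/2,np.linalg.norm(p-q)
def proj(d,P):
    T=d["cam_to_world"];c=T[:3,:3].T@(np.asarray(P)-T[:3,3]);u=d["K"]@c;return u[:2]/u[2]
def blob(m,u,v,w=16):
    sub=np.zeros_like(m);sub[v-w:v+w,u-w:u+w]=m[v-w:v+w,u-w:u+w]
    n,l,st,c=cv2.connectedComponentsWithStats(sub)
    if n<2:return None
    k=min(range(1,n),key=lambda k:np.hypot(*(c[k]-[u,v]))-0.05*st[k,4])
    cs,_=cv2.findContours((l==k).astype(np.uint8),cv2.RETR_EXTERNAL,cv2.CHAIN_APPROX_NONE)
    cc=max(cs,key=cv2.contourArea)
    e=cv2.fitEllipse(cc) if len(cc)>4 else None
    return c[k],st[k],e
E
python3 - <<'E'
from h import *
s=get_image("scene");t=get_image("top")
def white(d):
    h=cv2.cvtColor(d["pixels"],cv2.COLOR_BGR2HSV);return h
for n,d,pts in(("scene",s,dict(loose=(199,261),set=(421,168),done=(321,201))),("top",t,dict(loose=(467,321),set=(175,307),done=(312,311)))):
    p=d["pixels"].astype(int);
    for k,(u,v) in pts.items():
        # white: brightness relative, blue channel vs surroundings
        b=p[...,0]; loc=b[v-14:v+14,u-14:u+14]; th=(np.percentile(loc,99)+np.median(loc))/2
        r=blob((b>th).astype(np.uint8),u,v,14)
        zf=0.040 if k=="loose" else .114
        print(n,k,th,r[0],r[1],r[2]); print("   flange",plane(d,r[2][0],zf),"centroid",plane(d,r[0],zf))
    for k,(u,v) in (dict(h=(372,185)) if n=="scene" else dict(h=(243,309))).items():
        g=cv2.cvtColor(d["pixels"],cv2.COLOR_BGR2GRAY).astype(int);loc=g[v-8:v+8,u-8:u+8]
        r=blob((g<(np.median(loc)+loc.min())/2).astype(np.uint8),u,v,8);print(n,"hole",r,plane(d,r[0],.11))
st=get_state();print(R.from_rotvec(st["tool_rot"]).as_matrix().round(3))
# landmarks
print("carton top view corners",[plane(t,q,.11).round(3) for q in((133,218),(366,222),(363,378),(122,372))])
print("channel",[plane(t,q,.036).round(3) for q in((446,229),(473,229),(481,381),(454,381))])
E
```

```text
scene loose 118.0 [196.8        260.72307692] [192 256  13  11  65] ((197.55735778808594, 261.0318908691406), (10.337262153625488, 11.739083290100098), 83.51355743408203)
   flange [ 0.46667817 -0.24891088  0.04      ] centroid [ 0.4654284  -0.24992134  0.04      ]
scene set 90.58499999999998 [420.33980583 167.39805825] [414 162  14  12 103] ((420.3684387207031, 167.48757934570312), (10.662862777709961, 12.743093490600586), 99.68753814697266)
   flange [0.51594539 0.19325527 0.114     ] centroid [0.51574207 0.19332061 0.114     ]
scene done 93.0 [321.50387597 200.12403101] [315 195  14  12 129] ((321.506591796875, 200.14065551757812), (10.624415397644043, 13.475605010986328), 90.4405288696289)
   flange [ 0.49611172 -0.00605373  0.114     ] centroid [ 0.49607719 -0.0060415   0.114     ]
scene hole (array([371.90909091, 184.72727273]), array([369, 183,   7,   5,  22], dtype=int32), ((371.9183044433594, 184.7600555419922), (3.80914044380188, 5.609207630157471), 96.42327117919922)) [0.5061127  0.09394823 0.11      ]
top loose 122.0 [467.57575758 320.29292929] [460 314  14  15  99] ((466
[... 604 characters left out ...]
08642578)
   flange [ 0.49690466 -0.00640168  0.114     ] centroid [ 0.49689647 -0.0064117   0.114     ]
top hole (array([243.31914894, 309.14893617]), array([240, 306,   8,   8,  47], dtype=int32), ((243.35708618164062, 309.1739501953125), (6.882419586181641, 7.111599445343018), 4.302242755889893)) [0.50705092 0.09319818 0.11      ]
[[-0.    -0.94   0.34 ]
 [-0.001  0.34   0.94 ]
 [-1.    -0.    -0.001]]
carton top view corners [array([0.659, 0.254, 0.11 ]), array([ 0.624, -0.099,  0.11 ]), array([ 0.396, -0.072,  0.11 ]), array([0.432, 0.27 , 0.11 ])]
channel [array([ 0.622, -0.239,  0.036]), array([ 0.618, -0.284,  0.036]), array([ 0.374, -0.26 ,  0.036]), array([ 0.377, -0.218,  0.036])]
```

```bash
python3 -m handwheel '[{"xyz":[2.6,-2.9,0],"angular":[0,0,0]},{"xyz":[2.6,-2.9,0],"angular":[0,0,0]},{"xyz":[2.6,-2.9,0],"angular":[0,0,0]},{"xyz":[2.6,-2.9,0],"angular":[0,0,0]},{"xyz":[2.6,-2.9,0],"angular":[0,0,0]}]' 4 20
python3 -m handwheel '[{"xyz":[2.6,-2.9,0],"angular":[0,0,0]},{"xyz":[2.6,-2.9,0],"angular":[0,0,0]},{"xyz":[2.6,-2.9,0],"angular":[0,0,0]},{"xyz":[2.6,-2.9,0],"angular":[0,0,0]},{"xyz":[2.6,-2.9,0],"angular":[0,0,0]}]'
python3 - <<'E'
from h import *
t=get_image("top");s=get_image("scene")
# refine loose rivet: nylon vs steel
for n,d,(u,v) in(("scene",s,(199,261)),("top",t,(467,321))):
    lab=cv2.cvtColor(d["pixels"],cv2.COLOR_BGR2LAB).astype(int)
    sub=d["pixels"][v-10:v+11:2,u-10:u+11:2]
    print(n);print(sub.astype(int).sum(2)//3);print(lab[v-10:v+11:2,u-10:u+11:2,2])
E
```

```text
time: 0.62
position: [0.3415, 0.4683, 0.219]
tool_rot: [-0.963, 1.352, 0.972]
ft_force: [0.6, 0.4, -0.3]
grip_width: 0.707
time: 1.03
position: [0.4757, 0.3149, 0.2189]
tool_rot: [-0.964, 1.351, 0.974]
ft_force: [0.2, 0.7, -0.4]
grip_width: 0.468
scene
[[115 114 117 116 112 114 114 113 111  96 120]
 [115 113 114 116 112 111 113 112 110 103 100]
 [113 113 115 121 124 119 119 112 111 111  88]
 [114 113 125 139 145 136 134 126 110 114  96]
 [114 119 136 147 145 130 117 137 114 109 109]
 [111 127 139 129 125  86  84 138 103 111 112]
 [113 126 149 114  78  86 117 137  93 114 112]
 [113 114 136 144 133 144 139 113 104 114 113]
 [113 112 110 120 128 117  99 102 112 111 114]
 [113 113 115 112 105 107 113 117 112 114 115]
 [115 111 114 116 116 116 115 114 113 111 111]]
[[129 128 130 129 129 129 130 129 128 137 158]
 [130 128 131 129 129 129 130 130 129 130 153]
 [129 128 129 130 132 133 132 129 129 129 141]
 [130 129 132 137 138 137 138 134 130 129 132]
 [129 131 137 138 138 137 136 138 132 128 130]
 [130 134 137 137 137 135 135 137 133 128 130]
 [130 134 138 136 134 135 136 137 131 130 129]

[... 528 characters left out ...]
111 139 142 121 124 139 144 134 118 116]
 [127 118 114 133 137 142 145 130 120 120 121]
 [119 125 117 108 111 121 121 124 124 120 123]
 [120 124 126 121 119 125 125 121 123 119 122]]
[[133 133 133 134 133 135 133 133 132 134 133]
 [131 134 132 136 136 137 134 134 132 133 134]
 [133 136 138 139 137 139 137 137 134 134 132]
 [133 137 139 138 137 139 138 139 137 132 132]
 [133 139 139 136 137 137 138 140 138 135 132]
 [132 138 137 136 139 139 139 139 137 133 133]
 [132 137 139 138 138 138 139 139 137 134 133]
 [132 136 139 137 138 137 139 138 136 132 133]
 [132 133 136 138 138 139 138 136 134 132 133]
 [135 132 132 134 135 135 135 134 133 133 132]
 [133 132 132 133 133 131 134 133 132 135 133]]
```

```bash
python3 - <<'E'
from h import *
t=get_image("top");s=get_image("scene")
for n,d,(u,v),th in(("scene",s,(199,261),133),("top",t,(467,321),135)):
    b=cv2.cvtColor(d["pixels"],cv2.COLOR_BGR2LAB)[...,2]; b=cv2.GaussianBlur(b,(3,3),0)
    r=blob((b>th).astype(np.uint8),u,v,11);print(n,r,plane(d,r[2][0],.04),plane(d,r[0],.04))
st=get_state();print(st["position"],R.from_rotvec(st["tool_rot"]).as_matrix().round(3))
E
```

```text
scene (array([197.82352941, 261.53676471]), array([191, 256,  14,  12, 136], dtype=int32), ((197.8092498779297, 261.53985595703125), (11.237980842590332, 13.427216529846191), 69.0179214477539)) [ 0.46788797 -0.24887622  0.04      ] [ 0.46789404 -0.24885057  0.04      ]
top (array([466.01428571, 320.73809524]), array([458, 313,  17,  17, 210], dtype=int32), ((465.9954833984375, 320.7545166015625), (15.041780471801758, 16.038265228271484), 142.8818817138672)) [ 0.46809916 -0.24904843  0.04      ] [ 0.46812247 -0.24908198  0.04      ]
[0.47567586 0.31523724 0.21868145] [[-0.009 -0.947  0.321]
 [ 0.001  0.321  0.947]
 [-1.     0.009 -0.002]]
```

```bash
python3 -m handwheel '[{"xyz":[0.2,-4,0],"angular":[0,0,0]},{"xyz":[0.2,-4,0],"angular":[0,0,0]},{"xyz":[0.2,-4,0],"angular":[0,0,0]},{"xyz":[0.2,-4,0],"angular":[0,0,0]},{"xyz":[0.2,-4,0],"angular":[0,0,0]}]'
python3 -m handwheel '[{"xyz":[0,-4,0],"angular":[0,0,0]},{"xyz":[0,-4,0],"angular":[0,0,0]},{"xyz":[0,-4,0],"angular":[0,0,0]},{"xyz":[0,-4,0],"angular":[0,0,0]},{"xyz":[0,-4,0],"angular":[0,0,0]}]'
python3 -c '
from h import *
st=get_state();print(st["time"],st["position"],st["joint_positions"],R.from_rotvec(st["tool_rot"]).as_matrix().round(3))'
```

```text
time: 1.65
position: [0.4774, 0.1294, 0.2167]
tool_rot: [-0.981, 1.339, 1.004]
ft_force: [1.2, -0.8, 0.1]
grip_width: 0.46
time: 2.07
position: [0.4747, -0.0689, 0.2171]
tool_rot: [-0.994, 1.328, 1.02]
ft_force: [0.6, -0.3, 0.2]
grip_width: 0.462
2.0667 [ 0.47471211 -0.06892044  0.2171275 ] [-0.41825749 -0.04959746  0.50291789  1.87189843  0.01378032  1.32545818
  1.3795319 ] [[-0.011 -0.963  0.269]
 [ 0.012  0.268  0.963]
 [-1.     0.014  0.008]]
```

```bash
cat >> h.py <<'E'
def go(x,y,z,yaw=None):
    st=get_state();M=R.from_rotvec(st["tool_rot"]).as_matrix()
    a=np.cross(M[:,0],[0,0,-1.]);
    zz=np.degrees(np.arctan2(M[1,2],M[0,2]))
    print("t",round(st["time"],2),"pos",st["position"].round(4),"d cm",((np.array([x,y,z])-st["position"])*100).round(2),"tilt fix deg",np.degrees(a).round(2),"yaw",zz.round(1),"F",st["ft_force"].round(1),"w mm",round(st["grip_width"]*87,1))
E
python3 -m handwheel '[{"xyz":[0,-4,0],"angular":[0,0,0]},{"xyz":[-0.2,-4,0],"angular":[0,0,0]},{"xyz":[-0.2,-4,0],"angular":[0,0,0]},{"xyz":[-0.2,-4,-3],"angular":[0,0,0]},{"xyz":[0,-2,-3],"angular":[0,0,0]}]'
python3 -c '
from h import *
go(.468,-.249,.09)'
```

```text
time: 2.48
position: [0.4739, -0.2466, 0.168]
tool_rot: [-1.012, 1.309, 1.019]
ft_force: [0.8, 0.5, -1.2]
grip_width: 0.462
t 2.48 pos [ 0.4739 -0.2466  0.168 ] d cm [-0.59 -0.24 -7.8 ] tilt fix deg [-0.59  0.31  0.  ] yaw 75.2 F [ 0.8  0.5 -1.2] w mm 40.2
```

```bash
python3 -m handwheel '[{"xyz":[-0.4,-0.2,-3.5],"angular":[-0.6,0.3,0]},{"xyz":[-0.2,0,-3.5],"angular":[0,0,0]},{"xyz":[0,0,-0.5],"angular":[0,0,0]},{"xyz":[0,0,0],"angular":[0,0,0]}]'
python3 -c '
from h import *
go(.468,-.249,.043)
for n in("scene","top"):
    d=get_image(n);cv2.imwrite(f"pics/{n}1.png",d["pixels"])
s=cv2.imread("pics/scene1.png");t=cv2.imread("pics/top1.png")
f=lambda i,u,v:cv2.resize(i[v-50:v+50,u-50:u+50],(400,400),interpolation=cv2.INTER_CUBIC)
cv2.imwrite("pics/c1.png",np.hstack([f(s,199,250),f(t,467,321)]))'
```

```text
time: 2.82
position: [0.4667, -0.2486, 0.0868]
tool_rot: [-1.016, 1.324, 1.019]
ft_force: [0.2, -0.4, 1.5]
grip_width: 0.46
t 2.82 pos [ 0.4667 -0.2486  0.0868] d cm [ 0.13 -0.04 -4.38] tilt fix deg [ 0.07 -0.23  0.  ] yaw 75.2 F [ 0.2 -0.4  1.5] w mm 40.0
```

View pics/c1.png

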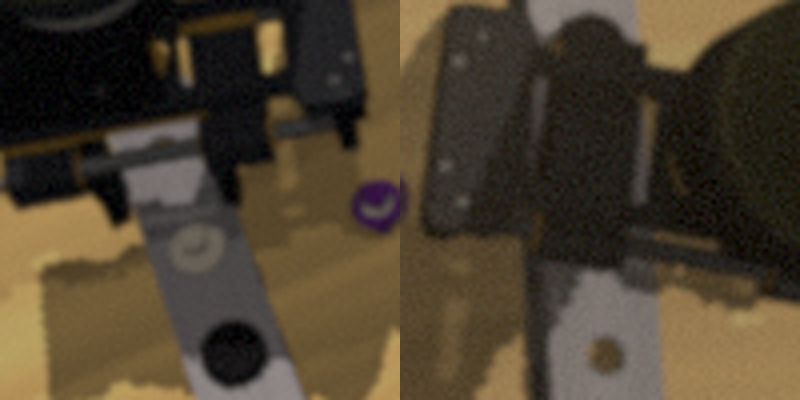

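```bash
python3 -m handwheel '[{"xyz":[0.1,0,-2],"angular":[0,-0.2,0]},{"xyz":[0,0,-1],"angular":[0,0,0]},{"xyz":[0,0,0],"angular":[0,0,0]}]'
python3 -c '
from h import *
go(.468,-.249,.043)
s=get_image("scene");print(proj(s,get_state()["position"]))
s=s["pixels"];cv2.imwrite("pics/c2.png",cv2.resize(s[210:300,150:270],(800,600),interpolation=cv2.INTER_CUBIC))'
```

```text
time: 3.17
position: [0.4753, -0.2475, 0.0642]
tool_rot: [-1.029, 1.308, 1.012]
ft_force: [-0.5, 0.3, -0.0]
grip_width: 0.459
t 3.17 pos [ 0.4753 -0.2475  0.0642] d cm [-0.73 -0.15 -2.12] tilt fix deg [0.15 0.77 0.  ] yaw 75.6 F [-0.5  0.3 -0. ] w mm 40.0
[197.28954035 258.28861299]
```

View pics/c2.png

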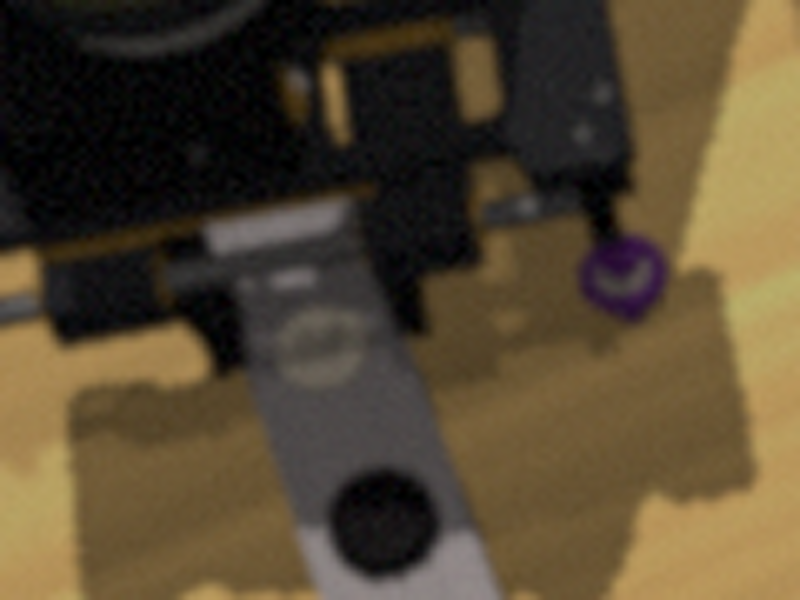

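```bash
python3 -c '
from h import *
print(get_state()["joint_positions"].round(3),get_state()["joint_torque"].round(1))'
```

```text
[-0.18   0.243  0.687  1.946 -0.188  1.     1.912] [  0.5 -31.7   5.  -25.9   0.1  -0.1   0. ]
```

```bash
python3 -m handwheel '[{"xyz":[-0.4,-0.1,0],"angular":[0.2,0.7,0]},{"xyz":[-0.3,0,0],"angular":[0,0,0]},{"xyz":[0,0,0],"angular":[0,0,0]}]'
python3 -c '
from h import *
go(.468,-.249,.043)
print(get_state()["joint_positions"].round(3))'
python3 -m handwheel '[{"xyz":[0,0,0],"angular":[0,0,0]}]'
```

```text
time: 3.47
position: [0.4707, -0.249, 0.0686]
tool_rot: [-1.025, 1.312, 1.019]
ft_force: [-0.7, 0.6, -0.4]
grip_width: 0.457
t 3.47 pos [ 0.4707 -0.249   0.0686] d cm [-0.27 -0.   -2.56] tilt fix deg [-0.01  0.33  0.  ] yaw 75.7 F [-0.7  0.6 -0.4] w mm 39.7
[-0.179  0.237  0.691  1.945 -0.18   1.015  1.914]
time: 3.55
position: [0.4712, -0.2492, 0.0695]
tool_rot: [-1.026, 1.311, 1.018]
ft_force: [0.1, 0.8, -0.0]
grip_width: 0.457
```

```bash
python3 -m handwheel '[{"xyz":[-0.4,0,-1],"angular":[0,0.3,0]},{"xyz":[-0.3,0,-0.8],"angular":[0,0,0]}]'
python3 -c '
from h import *
go(.468,-.249,.043)'
```

```text
time: 3.72
position: [0.466, -0.25, 0.0529]
tool_rot: [-1.027, 1.312, 1.018]
ft_force: [-0.5, -0.1, -0.1]
grip_width: 0.458
t 3.72 pos [ 0.466  -0.25    0.0529] d cm [ 0.2   0.1  -0.99] tilt fix deg [0.07 0.39 0.  ] yaw 75.7 F [-0.5 -0.1 -0.1] w mm 39.9
```

```bash
python3 -m handwheel '[{"xyz":[0.1,0.1,-0.5],"angular":[0,0.4,0]},{"xyz":[0,0,-0.4],"angular":[0,0,0]}]'
python3 -c '
from h import *
go(.468,-.249,.043)
s=get_image("scene");print(proj(s,get_state()["position"]))
s=s["pixels"];cv2.imwrite("pics/c3.png",cv2.resize(s[210:300,150:270],(800,600),interpolation=cv2.INTER_CUBIC))'
```

```text
time: 3.88
position: [0.4653, -0.2487, 0.0417]
tool_rot: [-1.021, 1.32, 1.024]
ft_force: [0.7, -0.8, -0.2]
grip_width: 0.458
t 3.88 pos [ 0.4653 -0.2487  0.0417] d cm [ 0.27 -0.03  0.13] tilt fix deg [ 0.01 -0.16  0.  ] yaw 75.6 F [ 0.7 -0.8 -0.2] w mm 39.9
[197.13111221 259.72646252]
```

View pics/c3.png

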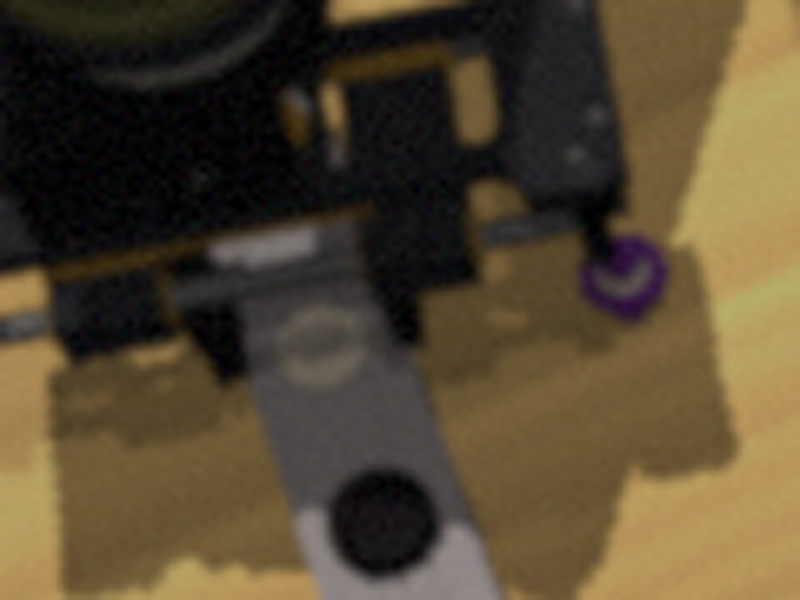

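```bash
python3 -m handwheel '[{"xyz":[0.3,0,0.1],"angular":[0,0,0]},{"xyz":[0,0,0],"angular":[0,0,0]}]'
python3 -c '
from h import *
go(.468,-.249,.0425)'
```

```text
time: 4.1
position: [0.4667, -0.2485, 0.0407]
tool_rot: [-1.019, 1.323, 1.026]
ft_force: [-0.1, -0.1, -0.2]
grip_width: 0.46
t 4.1 pos [ 0.4667 -0.2485  0.0407] d cm [ 0.13 -0.05  0.18] tilt fix deg [-0.01 -0.39 -0.  ] yaw 75.6 F [-0.1 -0.1 -0.2] w mm 40.1
```

```bash
python3 -m handwheel '[{"xyz":[0.1,0,0.3],"angular":[0,-0.4,0]},{"xyz":[0,0,0],"angular":[0,0,0]}]'
python3 -c '
from h import *
go(.468,-.249,.0425)'
```

```text
time: 4.27
position: [0.4681, -0.2486, 0.0439]
tool_rot: [-1.022, 1.318, 1.022]
ft_force: [0.0, -0.1, -0.2]
grip_width: 0.464
t 4.27 pos [ 0.4681 -0.2486  0.0439] d cm [-0.01 -0.04 -0.14] tilt fix deg [0.01 0.02 0.  ] yaw 75.6 F [ 0.  -0.1 -0.2] w mm 40.4
```

```bash
python3 -m handwheel '[{"xyz":[0,0,-0.1],"angular":[0,0,0]},{"xyz":[0,0,0],"angular":[0,0,0]},{"xyz":[0,0,0],"angular":[0,0,0]},{"xyz":[0,0,0],"angular":[0,0,0]}]' 0.8 40
python3 -c '
from h import *
go(.468,-.249,.0425)'
```

```text
time: 4.6
position: [0.4688, -0.2489, 0.0438]
tool_rot: [-1.023, 1.316, 1.02]
ft_force: [0.2, -0.1, 0.6]
grip_width: 0.242
t 4.6 pos [ 0.4688 -0.2489  0.0438] d cm [-0.08 -0.01 -0.13] tilt fix deg [0.03 0.14 0.  ] yaw 75.6 F [ 0.2 -0.1  0.6] w mm 21.0
```

```bash
python3 -m handwheel '[{"xyz":[0,0,-0.1],"angular":[0,0,0]},{"xyz":[0,0,0],"angular":[0,0,0]},{"xyz":[0,0,0],"angular":[0,0,0]},{"xyz":[0,0,0],"angular":[0,0,0]}]'
python3 -c '
from h import *
go(.468,-.249,.0425)'
```

```text
time: 4.93
position: [0.4689, -0.2489, 0.0428]
tool_rot: [-1.024, 1.316, 1.02]
ft_force: [-0.0, -0.7, 0.7]
grip_width: 0.113
t 4.93 pos [ 0.4689 -0.2489  0.0428] d cm [-0.09 -0.01 -0.03] tilt fix deg [0.03 0.16 0.  ] yaw 75.6 F [-0.  -0.7  0.7] w mm 9.9
```

```bash
python3 -m handwheel '[{"xyz":[0,0,0],"angular":[0,0,0]}]'
python3 -c '
from h import *
go(.468,-.249,.0425)
s=get_image("scene");print(proj(s,get_state()["position"]))
s=s["pixels"];cv2.imwrite("pics/c4.png",cv2.resize(s[210:300,150:270],(800,600),interpolation=cv2.INTER_CUBIC))'
```

```text
time: 5.02
position: [0.4689, -0.2489, 0.0428]
tool_rot: [-1.024, 1.316, 1.02]
ft_force: [-0.3, 0.1, -0.1]
grip_width: 0.117
t 5.02 pos [ 0.4689 -0.2489  0.0428] d cm [-0.09 -0.01 -0.03] tilt fix deg [0.03 0.15 0.  ] yaw 75.6 F [-0.3  0.1 -0.1] w mm 10.2
[197.66811573 261.25248376]
```

View pics/c4.png

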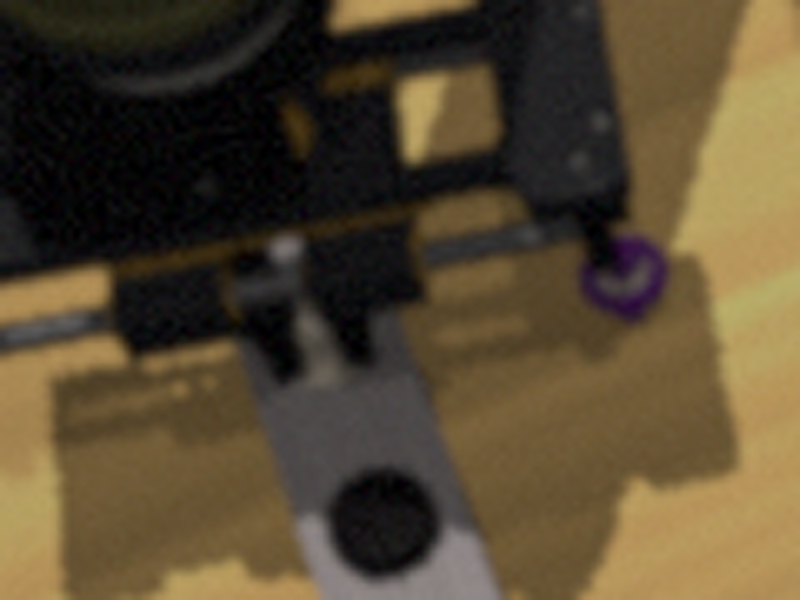

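```bash
python3 -m handwheel '[{"xyz":[0,0,1],"angular":[0,0,0]},{"xyz":[0,0,2],"angular":[0,0,0]},{"xyz":[0,0,3],"angular":[0,0,0]},{"xyz":[0,0,1],"angular":[0,0,0]},{"xyz":[0,0,0],"angular":[0,0,0]}]'
python3 -c '
from h import *
go(.468,-.249,.0425)
s=get_image("scene");p=proj(s,get_state()["position"]);print(p)
u,v=map(int,p)
s=s["pixels"];cv2.imwrite("pics/c5.png",cv2.resize(s[v-45:v+45,u-60:u+60],(800,600),interpolation=cv2.INTER_CUBIC))'
```

```text
time: 5.48
position: [0.4668, -0.2486, 0.116]
tool_rot: [-1.021, 1.319, 1.022]
ft_force: [0.6, -0.1, -0.3]
grip_width: 0.119
t 5.48 pos [ 0.4668 -0.2486  0.116 ] d cm [ 0.12 -0.04 -7.35] tilt fix deg [ 0.01 -0.08  0.  ] yaw 75.6 F [ 0.6 -0.1 -0.3] w mm 10.3
[189.01202638 240.81576404]
```

View pics/c5.png

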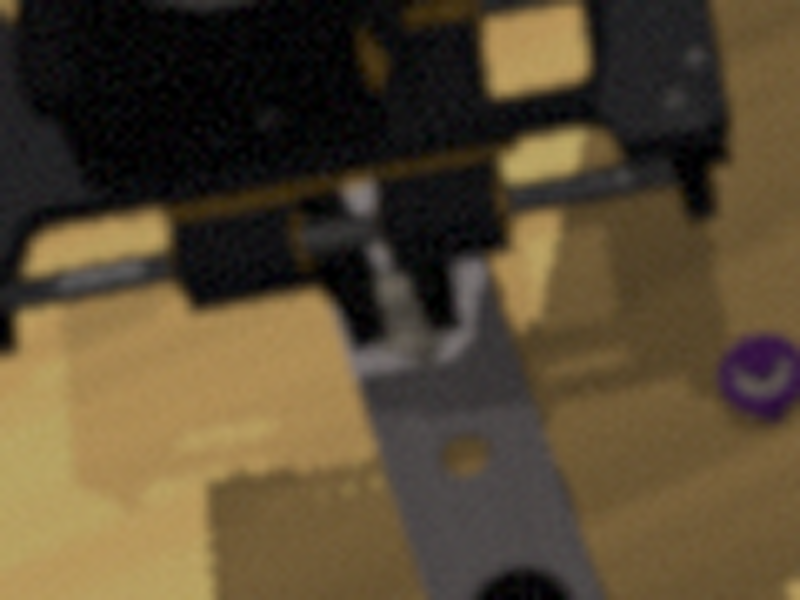

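```bash
python3 -m handwheel '[{"xyz":[0,3,1.5],"angular":[0,0,0]},{"xyz":[0,3,1.5],"angular":[0,0,0]},{"xyz":[0,3,1],"angular":[0,0,0]},{"xyz":[0,0,0],"angular":[0,0,0]}]'
python3 -c '
from h import *
go(.468,-.249,.0425)
s=get_image("scene");p=proj(s,get_state()["position"]);print(p)
t=get_image("top");q=proj(t,get_state()["position"]);print(q)
u,v=map(int,p)
a=cv2.resize(s["pixels"][v-30:v+30,u-40:u+40],(800,600),interpolation=cv2.INTER_CUBIC)
cv2.imwrite("pics/c6.png",cv2.convertScaleAbs(a,alpha=2))
u,v=map(int,q)
cv2.imwrite("pics/c6t.png",cv2.convertScaleAbs(cv2.resize(t["pixels"][v-45:v+45,u-60:u+60],(800,600),interpolation=cv2.INTER_CUBIC),alpha=2))'
```

```text
time: 5.87
position: [0.4635, -0.1572, 0.1529]
tool_rot: [-1.015, 1.327, 1.02]
ft_force: [0.5, 0.6, -0.6]
grip_width: 0.118
t 5.87 pos [ 0.4635 -0.1572  0.1529] d cm [  0.45  -9.18 -11.04] tilt fix deg [ 0.07 -0.42  0.  ] yaw 75.2 F [ 0.5  0.6 -0.6] w mm 10.2
[232.63027113 207.63411788]
[426.2055342  323.38393776]
```

View pics/c6.png

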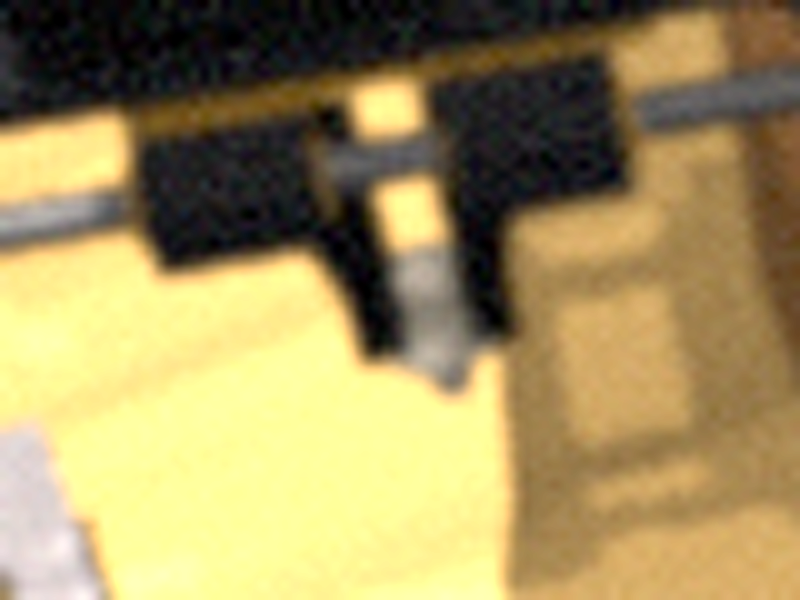

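View pics/c6t.png

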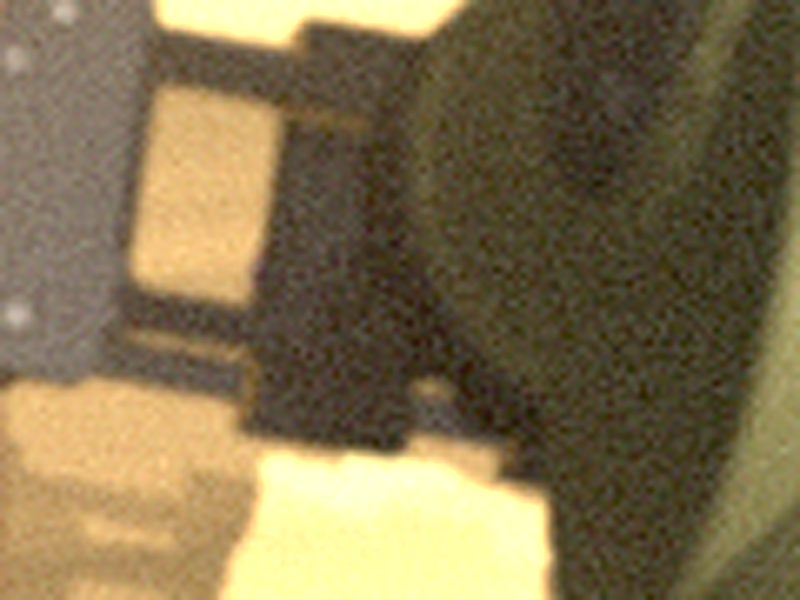

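```bash
python3 -c '
from h import *
s=get_image("scene")["pixels"][190:235,212:262].astype(np.float32)
s2=np.clip(255*(s/255)**0.5,0,255).astype(np.uint8)
cv2.imwrite("pics/c7.png",cv2.resize(s2,(650,585),interpolation=cv2.INTER_NEAREST))'
```

```text
(no output)
```

View pics/c7.png

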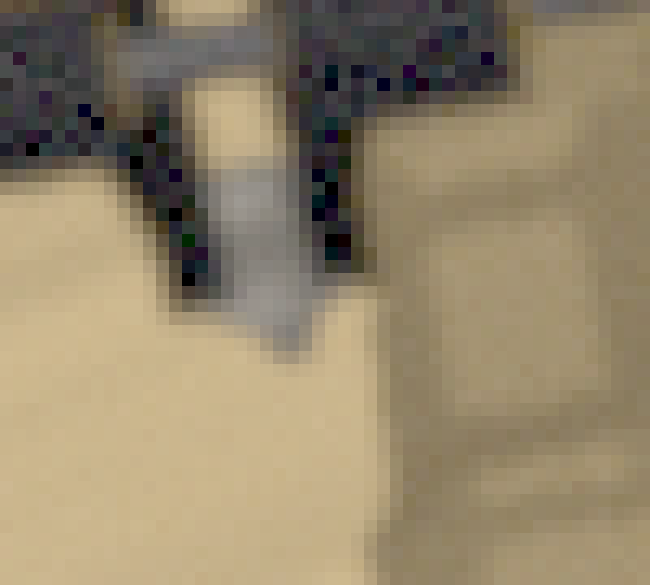

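```bash
python3 -m handwheel '[{"xyz":[0.6,3.5,1.5],"angular":[0,0,0]},{"xyz":[0.6,3.8,0.5],"angular":[0,0,0]},{"xyz":[0.6,3.8,0],"angular":[0,0,0]},{"xyz":[0.6,3.8,0],"angular":[0,0,0]},{"xyz":[0.6,3.8,0],"angular":[0,0,0]}]'
python3 -m handwheel '[{"xyz":[0.6,3.5,0],"angular":[0,0,0]},{"xyz":[0.6,2.5,0],"angular":[0,0,0]},{"xyz":[0,0,0],"angular":[0,0,0]}]'
python3 -c '
from h import *
go(.5075,.0937,.15)'
```

```text
time: 6.43
position: [0.4885, 0.0109, 0.1682]
tool_rot: [-0.99, 1.356, 0.989]
ft_force: [1.8, -0.7, -0.7]
grip_width: 0.113
time: 6.68
position: [0.5009, 0.0783, 0.1647]
tool_rot: [-0.99, 1.357, 0.995]
ft_force: [-0.7, -0.4, -0.3]
grip_width: 0.116
t 6.68 pos [0.5009 0.0783 0.1647] d cm [ 0.66  1.54 -1.47] tilt fix deg [ 0.63 -1.11  0.  ] yaw 73.1 F [-0.7 -0.4 -0.3] w mm 10.1
```

```bash
python3 -m handwheel '[{"xyz":[0.5,1,-0.5],"angular":[0.6,-1.1,0]},{"xyz":[0.1,0.5,-0.8],"angular":[0,0,0]},{"xyz":[0,0,0],"angular":[0,0,0]}]'
python3 -c '
from h import *
go(.5075,.0937,.146)'
```

```text
time: 6.93
position: [0.5073, 0.0907, 0.1475]
tool_rot: [-0.989, 1.342, 0.987]
ft_force: [-0.8, 0.4, -0.8]
grip_width: 0.121
t 6.93 pos [0.5073 0.0907 0.1475] d cm [ 0.02  0.3  -0.15] tilt fix deg [ 0.26 -0.25  0.  ] yaw 73.0 F [-0.8  0.4 -0.8] w mm 10.5
```

```bash
python3 -m handwheel '[{"xyz":[0.05,0.3,-0.1],"angular":[0.3,-0.3,0]},{"xyz":[0,0,0],"angular":[0,0,0]}]'
python3 -c '
from h import *
go(.5075,.0937,.146)
P=get_state()["position"]
for n in("scene","top"):
    d=get_image(n);print(n,"tcp",proj(d,P),"flange",proj(d,P-[0,0,.0068]),"tip",proj(d,P-[0,0,.0298]),"hole",proj(d,[.5066,.0936,.11]))
    u,v=map(int,proj(d,[.5066,.0936,.11]))
    s=d["pixels"][v-30:v+15,u-25:u+25].astype(np.float32)
    s=np.clip(255*(s/255)**0.5,0,255).astype(np.uint8)
    cv2.imwrite(f"pics/d_{n}.png",cv2.resize(s,(650,585),interpolation=cv2.INTER_NEAREST))'
```

```text
time: 7.1
position: [0.5073, 0.0905, 0.1447]
tool_rot: [-0.985, 1.34, 0.985]
ft_force: [0.6, 0.3, -0.5]
grip_width: 0.118
t 7.1 pos [0.5073 0.0905 0.1447] d cm [0.02 0.32 0.13] tilt fix deg [ 0.09 -0.13  0.  ] yaw 72.7 F [ 0.6  0.3 -0.5] w mm 10.3
scene tcp [372.01871481 174.6826486 ] flange [371.74285454 176.93511657] tip [370.83334109 184.36152119] hole [371.87715911 184.98834551]
top tcp [241.47419998 306.15101445] flange [242.21630178 306.69211737] tip [244.62805905 308.45064823] hole [243.05936334 309.47885747]
```

View pics/d_scene.png

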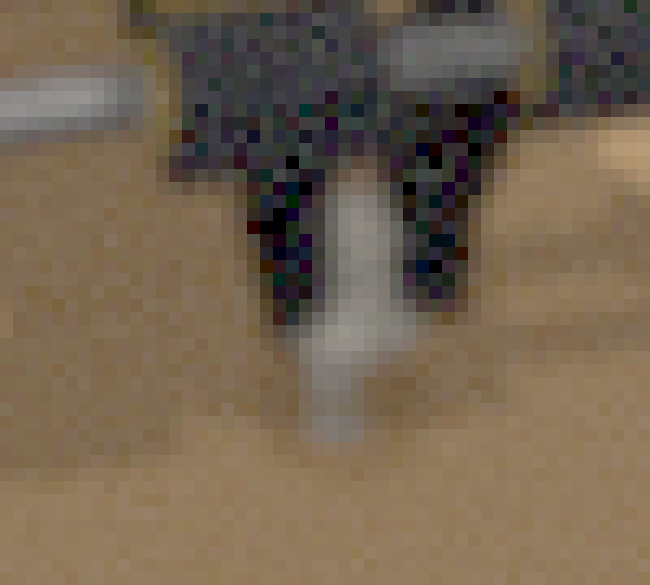

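View pics/d_top.png

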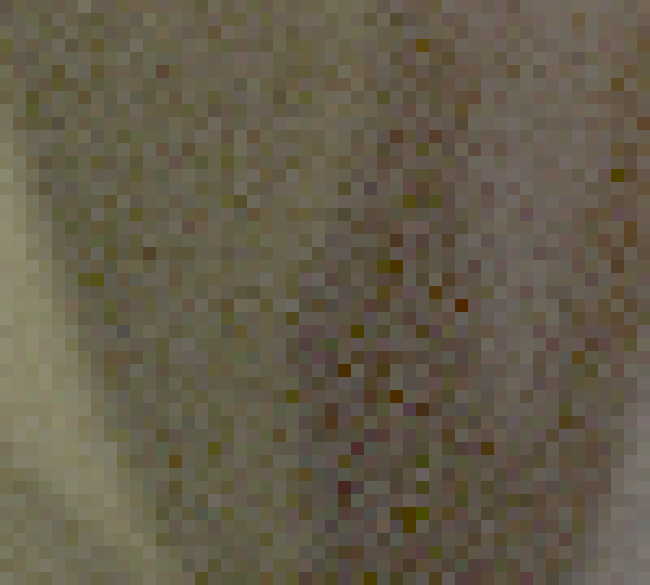

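```bash
cat > m.py <<'E'
from h import *
def shank(n=4,show=1):
    P=get_state()["position"]
    ims=[get_image("scene") for _ in range(n)];d=ims[0]
    im=np.mean([i["pixels"].astype(float) for i in ims],0).astype(np.float32)/255
    lab=cv2.cvtColor(im,cv2.COLOR_BGR2LAB);b=lab[...,2]
    u0=int(round(proj(d,P-[0,0,.02])[0]));v0=int(round(proj(d,P)[1]))
    print("P",P.round(4),"u0",u0)
    bg=np.median(b[v0+4:v0+20,u0-14:u0+15])
    for v in range(v0-2,v0+17):
        row=bg-b[v,u0-9:u0+10];w=np.clip(row-4,0,None)
        c=(w*np.arange(u0-9,u0+10)).sum()/max(w.sum(),1e-6)
        print(v,"c %.2f w %.1f pk %.1f"%(c,w.sum()/max(w.max(),1e-6),row.max()), np.round(row).astype(int) if show else "")
    return d
if __name__=="__main__": shank()
E
python3 m.py
```

```text
P [0.5077 0.0902 0.1453] u0 371
173 c 372.70 w 12.2 pk 19.0 [ 2  2  3  9 17 18 18 18 19 14 14 12 12 12 13 17 18 18 18]
174 c 372.83 w 12.7 pk 18.0 [ 1  2  3  8 15 17 18 17 17 14 13 13 13 12 15 17 17 17 18]
175 c 372.95 w 12.4 pk 18.4 [ 2  2  2  7 14 17 18 18 17 16 13 12 12 14 15 17 18 18 18]
176 c 372.98 w 12.2 pk 18.0 [ 1  1  4  5 12 18 18 18 17 15 13 12 13 12 14 16 18 17 17]
177 c 372.84 w 11.0 pk 17.5 [ 2  1  1  4 10 16 17 18 15 14 12 12 12 13 13 14 15 15 13]
178 c 372.14 w 9.5 pk 17.2 [ 1  2  2  4  7 16 17 17 15 13 11 11 12 13 14 13 12  8  6]
179 c 372.06 w 9.7 pk 14.1 [ 2  1  2  1  5 12 14 14 14 12 11 11 12 12 13 11  8  4  3]
180 c 371.92 w 8.5 pk 13.4 [ 2  2  1  1  4  8 11 13 13 12 11 12 12 11 10  8  5  3  1]
181 c 371.90 w 6.8 pk 12.5 [ 2  1  3  0  3  3  7 10 12 12 12 12 11 10  7  3  2  1  1]
182 c 371.48 w 4.5 pk 13.2 [ 0  1  2  2  3  3  4  8 12 13 13 11  8  5  3  2  3  1  1]
183 c 371.23 w 4.0 pk 12.9 [ 1  1  1  3  3  2  3  8 11 13 13 10  5  3  2  2  1  1  2]
184 c 371.41 w 3.5 pk 10.5 [ 0  2  2  3  4  3  3  5  8 10  9  8  5  3  2  3  4  1  2]
185 c 371.45 w 3.5 pk 10.7 [ 2  1  2  1  3  2  4  6  8 11  9  8  6  3  3  4  3  2  1]
186 c 371.34 w 4.0 pk 12.9 [ 1  0  0 -1  2  1  4  7 11 13 13 10  5  3  2  0  0  0  0]
187 c 371.67 w 3.4 pk 11.1 [-1 -1 -1 -2 -1  0  1  4  8 10 11 10  5  1 -1  0  0 -2 -2]
188 c 372.00 w 1.0 pk 4.1 [-2 -3 -2 -2 -2  0 -2  0  2  3  4  1  0 -2 -1 -1 -3 -2 -2]
189 c 0.00 w 0.0 pk -0.9 [-2 -3 -3 -2 -2 -2 -1 -1 -2 -2 -1 -2 -1 -3 -2 -2 -3 -2 -1]
190 c 0.00 w 0.0 pk -1.6 [-2 -2 -2 -2 -2 -2 -3 -2 -2 -3 -2 -2 -2 -2 -2 -2 -3 -2 -2]
191 c 0.00 w 0.0 pk -1.8 [-3 -3 -2 -2 -2 -2 -2 -3 -2 -2 -2 -3 -3 -3 -2 -3 -2 -2 -3]
```

```bash
cat > tilt.py <<'E'
from h import *
def pred(d,P,th,ax,dz=.0055):
    a=np.radians(th);up=np.array([-ax[0]*np.sin(a),-ax[1]*np.sin(a),np.cos(a)]) # shank swings toward +ax
    H=P+[0,0,dz]
    def circ(c,r):
        e1=np.cross(up,[0,0,1.]) if th else np.array([1,0,0.]);
        if np.linalg.norm(e1)<1e-9:e1=np.array([1,0,0.])
        e1/=np.linalg.norm(e1);e2=np.cross(up,e1)
        return np.array([proj(d,c+r*(np.cos(t)*e1+np.sin(t)*e2)) for t in np.linspace(0,6.283,73)])
    ht=circ(H+.0025*up,.0065);f=circ(H-.0123*up,.013);tp=circ(H-.0353*up,.0038)
    return "th %d headtop v %.1f flange bottom v %.1f tip bottom v %.1f | flange u %.2f tip c %s"%(th,ht[:,1].min(),f[:,1].max(),tp[:,1].max(),proj(d,H-.0123*up)[0],proj(d,H-.0353*up).round(2))
if __name__=="__main__":
    d=get_image("scene");P=get_state()["position"];M=R.from_rotvec(get_state()["tool_rot"]).as_matrix()
    z=M[:,2];ax=np.array([z[1],-z[0]]);print(P,ax)
    for th in(-10,0,5,10,15,20,25):print(pred(d,P,th,ax))
E
python3 tilt.py
```

```text
[0.50800707 0.09152095 0.14594388] [ 0.9553574  -0.29545172]
th -10 headtop v 168.6 flange bottom v 182.1 tip bottom v 183.0 | flange u 372.20 tip c [370.82 181.19]
th 0 headtop v 168.7 flange bottom v 182.4 tip bottom v 185.7 | flange u 372.45 tip c [371.52 184.02]
th 5 headtop v 168.8 flange bottom v 182.5 tip bottom v 186.9 | flange u 372.58 tip c [371.9  185.32]
th 10 headtop v 169.0 flange bottom v 182.5 tip bottom v 188.0 | flange u 372.72 tip c [372.28 186.53]
th 15 headtop v 169.1 flange bottom v 182.5 tip bottom v 189.0 | flange u 372.85 tip c [372.66 187.64]
th 20 headtop v 169.3 flange bottom v 182.3 tip bottom v 189.9 | flange u 372.99 tip c [373.06 188.64]
th 25 headtop v 169.5 flange bottom v 182.1 tip bottom v 190.6 | flange u 373.13 tip c [373.45 189.53]
```

```bash
python3 -m handwheel '[{"xyz":[0,0,0.3],"angular":[1.75,5.75,0]},{"xyz":[0,0,0],"angular":[1.75,5.75,0]},{"xyz":[0,0,0],"angular":[0,0,0]}]' - 50
python3 -c '
from h import *
go(.5075,.0925,.146)'; python3 m.py; python3 tilt.py
```

```text
time: 7.7
position: [0.5044, 0.0933, 0.1483]
tool_rot: [-0.853, 1.466, 1.155]
ft_force: [-0.3, -0.9, -1.5]
grip_width: 0.11
t 7.7 pos [0.5044 0.0933 0.1483] d cm [ 0.31 -0.08 -0.23] tilt fix deg [ -3.68 -12.04  -0.  ] yaw 73.1 F [-0.3 -0.9 -1.5] w mm 9.6
P [0.5044 0.0933 0.1483] u0 372
170 c 372.01 w 17.6 pk 17.0 [14 16 17 16 16 16 17 16 16 16 16 16 17 16 16 16 16 16 16]
171 c 372.08 w 17.9 pk 16.3 [15 16 16 15 16 15 15 16 16 16 16 15 15 15 16 16 16 16 16]
172 c 371.89 w 16.5 pk 17.4 [14 17 16 15 17 16 16 15 16 16 16 15 14 15 16 16 16 16 15]
173 c 371.65 w 16.1 pk 16.5 [16 15 16 15 15 15 15 17 15 14 13 13 13 13 13 16 15 15 13]
174 c 371.64 w 13.7 pk 16.6 [14 13 12 13 14 15 15 17 14 13 12 10 11 11 13 14 12 14 11]
175 c 371.69 w 9.1 pk 16.2 [ 8  5  4  6 11 16 16 14 13 11 10 11 10 11 11 10  7  6  4]
176 c 371.86 w 8.2 pk 12.9 [ 1  1  1  3  7 13 12 13 12 10 10  9 10 10  9  5  1  2  1]
177 c 372.42 w 6.8 pk 9.9 [ 0 -1  0  0  4  4  8 10  9 10  9  9  8  8  5  1  0  0  0]
178 c 372.02 w 4.2 pk 7.7 [-1  0  0  1  0  1  5  6  8  7  7  6  5  3  0  0  0  0  0]
179 c 0.00 w 0.0 pk 3.4 [ 0  0 -2  1
[... 884 characters left out ...]
4.0 flange bottom v 177.5 tip bottom v 178.6 | flange u 372.72 tip c [371.31 176.75]
th 0 headtop v 164.1 flange bottom v 177.9 tip bottom v 181.2 | flange u 372.98 tip c [372.05 179.57]
th 5 headtop v 164.2 flange bottom v 177.9 tip bottom v 182.4 | flange u 373.12 tip c [372.43 180.86]
th 10 headtop v 164.4 flange bottom v 177.9 tip bottom v 183.5 | flange u 373.26 tip c [372.83 182.06]
th 15 headtop v 164.5 flange bottom v 177.9 tip bottom v 184.5 | flange u 373.40 tip c [373.23 183.16]
th 20 headtop v 164.7 flange bottom v 177.7 tip bottom v 185.4 | flange u 373.55 tip c [373.64 184.15]
th 25 headtop v 164.9 flange bottom v 177.5 tip bottom v 186.1 | flange u 373.69 tip c [374.04 185.03]
```

```bash
cat > look.py <<'E'
import sys
from h import *
d=get_image("scene");u,v=int(sys.argv[2]),int(sys.argv[3]);w=int(sys.argv[4]) if len(sys.argv)>4 else 25
s=d["pixels"][v-w:v+w,u-w:u+w].astype(np.float32)
s=np.clip(255*(s/255)**0.5,0,255).astype(np.uint8)
cv2.imwrite(f"pics/{sys.argv[1]}.png",cv2.resize(s,(600,600),interpolation=cv2.INTER_NEAREST));go(.5075,.0925,.146)
E
python3 look.py e1 372 175
```

```text
t 8.0 pos [0.5027 0.0954 0.1512] d cm [ 0.48 -0.29 -0.52] tilt fix deg [ -3.81 -11.66  -0.  ] yaw 73.3 F [-0.   0.5 -0.6] w mm 9.7
```

View pics/e1.png

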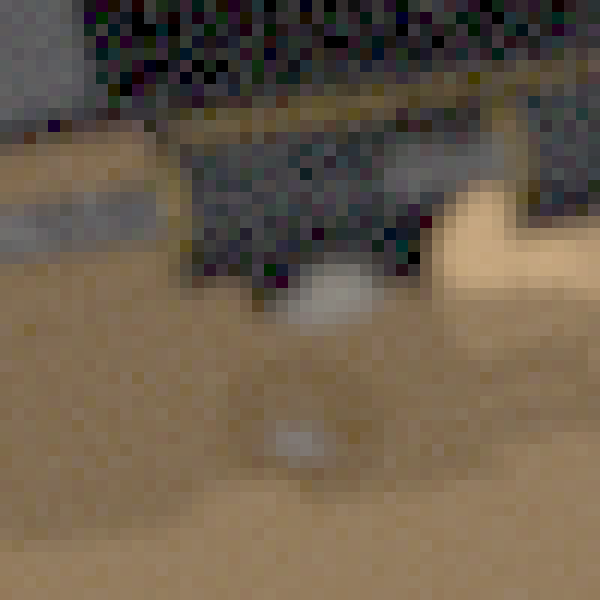

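```bash
python3 -m handwheel '[{"xyz":[0.2,0,0],"angular":[-1.8,-5.8,0]},{"xyz":[0.2,0,0],"angular":[-1.8,-5.8,0]},{"xyz":[0,0,0],"angular":[0,0,0]}]'
python3 look.py e2 372 175; python3 - <<'E'
from h import *
a=cv2.imread("pics/scene0.png");b=get_image("scene")["pixels"]
for i in(a,b):
    print(i[178:192,365:380].sum(2)//3)
E
```

```text
time: 8.25
position: [0.5058, 0.0954, 0.1495]
tool_rot: [-0.994, 1.328, 0.99]
ft_force: [-0.6, -0.2, -1.3]
grip_width: 0.11
t 8.3 pos [0.5069 0.0952 0.1502] d cm [ 0.06 -0.27 -0.42] tilt fix deg [-0.11  0.19  0.  ] yaw 73.3 F [-0.1  0.2  0. ] w mm 9.6
[[96 97 96 98 93 92 90 92 91 96 98 91 97 95 94]
 [98 97 94 95 87 92 86 82 88 94 92 94 95 97 95]
 [94 94 91 88 88 84 84 79 83 86 87 89 95 98 96]
 [95 86 83 81 86 86 81 81 85 87 83 86 86 91 93]
 [89 84 80 83 76 71 71 70 73 83 85 86 84 87 92]
 [88 81 80 76 67 59 46 46 57 69 82 83 82 83 91]
 [83 78 78 73 58 47 39 40 44 50 66 81 83 83 90]
 [82 80 76 73 57 46 42 41 40 39 63 75 79 82 88]
 [85 81 80 79 67 58 54 52 48 57 69 78 79 86 88]
 [88 85 83 82 76 72 65 63 63 71 78 81 76 87 93]
 [94 90 82 80 75 83 78 77 78 81 82 81 84 89 91]
 [97 94 90 84 81 85 86 85 81 85 85 82 87 90 96]
 [93 96 93 94 89 87 88 87 85 84 86 90 92 95 94]
 [95 95 93 95 93 94 94 94 92 89 93 94 95 97 95]]
[[45 47 42 43 43 46 52 63 66 70 69 61 56 50 44]
 [45 49 41 44 40 42 50 52 60 60 56 48 48 46 39]
 [42 43 44 43 39 40 44 52 57 58 50 45 41 43 46]
 [43 42 40 36 37 37 47 51 54 51 43 44 38 46 44]
 [46 39 38 36 37 42 42 46 45 43 43 38 39 43 43]
 [43 37 37 37 39 40 41 41 41 38 37 34 40 40 44]
 [44 43 42 41 34 39 40 41 37 38 38 39 43 47 49]
 [49 47 47 43 42 44 48 43 42 38 42 46 50 51 52]
 [57 49 50 50 52 56 57 54 51 45 44 50 52 53 58]
 [58 49 48 47 54 57 58 61 54 52 47 47 52 53 57]
 [58 56 47 51 49 55 55 51 52 54 50 52 51 57 60]
 [59 59 54 50 49 53 52 48 52 48 53 53 54 61 58]
 [58 62 63 59 54 52 52 53 52 54 55 58 58 58 59]
 [59 59 61 55 61 57 59 59 60 57 60 59 59 63 62]]
```

View pics/e2.png

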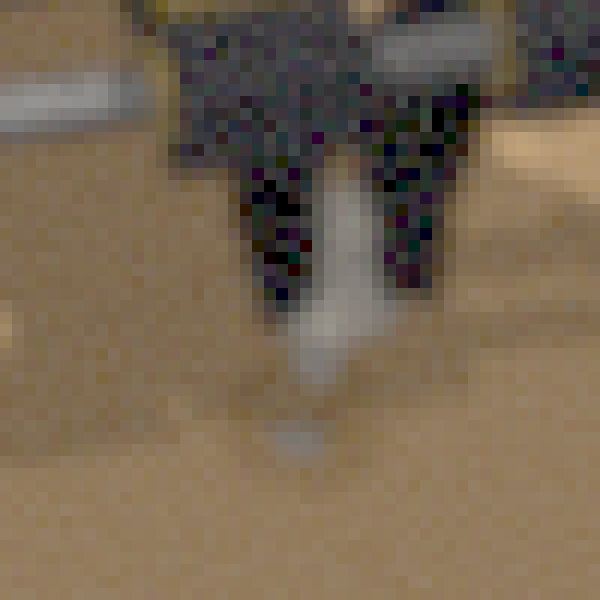

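```bash
python3 m.py; python3 tilt.py
```

```text
P [0.5082 0.0945 0.1506] u0 374
170 c 375.06 w 13.3 pk 17.3 [ 1  2 11 16 17 16 16 17 15 12 11 11 11 14 15 17 16 16 14]
171 c 375.23 w 13.5 pk 17.1 [ 0  2  8 16 17 16 17 17 15 13 11 11 12 13 15 17 17 17 15]
172 c 375.43 w 13.5 pk 16.9 [ 0  4  6 13 17 16 17 16 14 12 12 12 12 14 16 16 17 17 15]
173 c 375.50 w 12.6 pk 17.4 [ 0  3  6 11 16 17 17 16 15 12 12 11 12 13 15 17 17 16 14]
174 c 375.61 w 12.4 pk 17.4 [ 1  2  5 11 16 16 16 16 13 13 11 12 12 13 16 17 17 17 13]
175 c 375.11 w 10.7 pk 16.8 [ 2  1  4  8 14 17 16 16 12 12 11 11 11 11 13 14 14 13  7]
176 c 374.15 w 8.7 pk 17.2 [ 0  0  2  7 15 17 15 14 12 11 11 11 11 11 13 11  7  7  4]
177 c 374.11 w 8.8 pk 13.7 [ 1  1  2  3 10 13 14 13 11 11 10 11 11 11 10  8  4  3  2]
178 c 374.17 w 8.4 pk 11.8 [ 1  0  1  2  6  9 12 12 11 10 10 11 11  9  9  4  1  1  1]
179 c 373.91 w 6.4 pk 11.3 [ 1  0  0  1  2  6  9 11 11 11 10  9  9  6  4  2  0  0  1]
180 c 373.51 w 4.8 pk 12.0 [ 0  0  0  0  2  4  8 11 12 12 10  8  5  3  1  0  0 -1  1]
181 c 373.36 w 4.4 pk 11.5 [ 2  0  1  1  1  3  7 11 11 11 10  6  2  1  0  1  1  0  1]
182 c 373.26 w 3.4 pk 9.7 [ 2 
[... 626 characters left out ...]
7.8 flange bottom v 181.4 tip bottom v 182.4 | flange u 373.51 tip c [372.09 180.5 ]
th 0 headtop v 168.0 flange bottom v 181.7 tip bottom v 185.0 | flange u 373.77 tip c [372.81 183.34]
th 5 headtop v 168.1 flange bottom v 181.8 tip bottom v 186.2 | flange u 373.90 tip c [373.2  184.64]
th 10 headtop v 168.2 flange bottom v 181.8 tip bottom v 187.3 | flange u 374.04 tip c [373.59 185.85]
th 15 headtop v 168.4 flange bottom v 181.7 tip bottom v 188.3 | flange u 374.18 tip c [373.98 186.97]
th 20 headtop v 168.5 flange bottom v 181.6 tip bottom v 189.2 | flange u 374.33 tip c [374.39 187.97]
th 25 headtop v 168.7 flange bottom v 181.4 tip bottom v 189.9 | flange u 374.47 tip c [374.79 188.86]
```

```bash
python3 -c '
from h import *
for i in range(6): go(.508,.0932,.146);get_image("top")'
```

```text
t 8.6 pos [0.5099 0.0928 0.1497] d cm [-0.19  0.04 -0.37] tilt fix deg [0.05 0.16 0.  ] yaw 73.0 F [ 1.6 -0.3 -0.3] w mm 9.4
t 8.65 pos [0.5098 0.0928 0.1495] d cm [-0.18  0.04 -0.35] tilt fix deg [0.06 0.15 0.  ] yaw 73.0 F [ 0.3 -0.8 -0.1] w mm 10.0
t 8.7 pos [0.5097 0.0929 0.1493] d cm [-0.17  0.03 -0.33] tilt fix deg [0.06 0.14 0.  ] yaw 73.0 F [ 0.5 -0.2 -0.6] w mm 9.7
t 8.75 pos [0.5095 0.093  0.1493] d cm [-0.15  0.02 -0.33] tilt fix deg [0.06 0.14 0.  ] yaw 73.1 F [ 0.3 -0.  -0.8] w mm 9.8
t 8.8 pos [0.5094 0.093  0.1493] d cm [-0.14  0.02 -0.33] tilt fix deg [0.06 0.14 0.  ] yaw 73.1 F [ 0.5  0.  -0.3] w mm 9.9
t 8.85 pos [0.5093 0.0931 0.1492] d cm [-0.13  0.01 -0.32] tilt fix deg [0.06 0.14 0.  ] yaw 73.1 F [ 0.2 -0.1 -0.4] w mm 9.7
```

```bash
python3 -m handwheel '[{"xyz":[-0.1,0,-0.25],"angular":[0,0,0]}]' >/dev/null
python3 -c '
from h import *
for i in range(6): get_image("top");go(.508,.0932,.1395)'; python3 m.py
```

```text
t 9.03 pos [0.508  0.0931 0.1462] d cm [ 0.    0.01 -0.67] tilt fix deg [0.07 0.1  0.  ] yaw 73.1 F [-0.7  0.  -0.5] w mm 9.2
t 9.08 pos [0.5078 0.093  0.1462] d cm [ 0.02  0.02 -0.67] tilt fix deg [0.08 0.08 0.  ] yaw 73.1 F [ 0.6 -0.5 -0. ] w mm 9.7
t 9.13 pos [0.5079 0.0931 0.1464] d cm [ 0.01  0.01 -0.69] tilt fix deg [0.07 0.1  0.  ] yaw 73.1 F [ 0.2 -0.8  0.5] w mm 9.8
t 9.18 pos [0.5081 0.0932 0.1466] d cm [-0.01  0.   -0.71] tilt fix deg [0.06 0.12 0.  ] yaw 73.1 F [ 0.3 -0.5 -1.3] w mm 9.8
t 9.23 pos [0.5081 0.0932 0.1467] d cm [-0.01  0.   -0.72] tilt fix deg [0.06 0.13 0.  ] yaw 73.1 F [-0.1  1.6 -0.8] w mm 9.6
t 9.28 pos [0.5082 0.0932 0.1467] d cm [-0.02 -0.   -0.72] tilt fix deg [0.06 0.14 0.  ] yaw 73.1 F [ 0.7 -0.2 -0.3] w mm 10.0
P [0.5082 0.0932 0.1467] u0 373
172 c 374.31 w 13.2 pk 18.0 [ 1  3  7 15 17 16 18 18 16 14 12 12 12 13 15 16 17 17 16]
173 c 374.62 w 12.8 pk 17.8 [ 0  2  5 12 17 17 17 17 15 13 12 12 12 13 15 17 17 18 16]
174 c 374.57 w 12.9 pk 17.3 [ 1  2  4 11 17 17 17 17 16 13 13 11 12 14 16 17 17 16 14]
175 c 374.72 w 12.5 pk 17.7 [ 0  1  4  9 15 17 18 
[... 599 characters left out ...]
  6 11 12 11 10  6  2  2  2  1  0  2  1]
183 c 372.63 w 3.7 pk 10.6 [ 2  1  2  3  2  2  5  8 10 11 10  5  2  0  2  1  2  2  1]
184 c 372.76 w 2.4 pk 8.0 [1 2 2 2 3 2 3 4 7 8 6 3 4 2 2 1 0 0 1]
185 c 371.19 w 3.3 pk 8.2 [ 1  0  0  2  3  5  7  8  7  7  4  0  0  2  1  0  0  0 -1]
186 c 371.42 w 3.7 pk 12.7 [-2 -1 -3 -1  2  6 11 12 13 10  5  1 -1  1  0 -2 -2 -3 -2]
187 c 371.58 w 3.0 pk 10.9 [-3 -2 -2 -2  0  3  8 10 11  9  3 -2 -2 -1 -2 -3 -3 -3 -3]
188 c 0.00 w 0.0 pk 3.7 [-3 -4 -2 -3 -2 -1  1  4  4  2 -1 -2 -2 -2 -2 -3 -3 -4 -4]
189 c 0.00 w 0.0 pk -1.6 [-3 -3 -4 -3 -2 -2 -2 -4 -2 -3 -2 -2 -2 -2 -4 -3 -3 -2 -2]
190 c 0.00 w 0.0 pk -2.2 [-3 -3 -3 -3 -3 -3 -3 -3 -3 -2 -3 -3 -4 -2 -2 -3 -3 -3 -3]
```

```bash
python3 -m handwheel '[{"xyz":[0,-0.06,-0.5],"angular":[0,0,0]}]' >/dev/null
python3 -c '
from h import *
for i in range(6): get_image("top");go(.508,.0925,.1395)'; python3 look.py e3 372 175
```

```text
t 9.62 pos [0.5081 0.0925 0.141 ] d cm [-0.01  0.   -0.15] tilt fix deg [0.06 0.13 0.  ] yaw 73.1 F [ 0.  -1.2 -0.7] w mm 9.6
t 9.67 pos [0.5077 0.0924 0.141 ] d cm [ 0.03  0.01 -0.15] tilt fix deg [0.08 0.08 0.  ] yaw 73.1 F [0.4 0.6 0.3] w mm 9.9
t 9.72 pos [0.5079 0.0924 0.1413] d cm [ 0.01  0.01 -0.18] tilt fix deg [0.07 0.09 0.  ] yaw 73.1 F [ 0.4 -0.3  0. ] w mm 9.4
t 9.77 pos [0.508  0.0925 0.1415] d cm [-0.  -0.  -0.2] tilt fix deg [0.06 0.11 0.  ] yaw 73.1 F [-0.3  0.3 -0.8] w mm 9.5
t 9.82 pos [0.5082 0.0926 0.1417] d cm [-0.02 -0.01 -0.22] tilt fix deg [0.06 0.13 0.  ] yaw 73.1 F [-0.4 -0.8 -0.4] w mm 9.8
t 9.87 pos [0.5083 0.0926 0.1418] d cm [-0.03 -0.01 -0.23] tilt fix deg [0.05 0.15 0.  ] yaw 73.1 F [-0.1 -0.2 -0.5] w mm 9.6
t 9.92 pos [0.5083 0.0926 0.1418] d cm [-0.08 -0.01  0.42] tilt fix deg [0.05 0.15 0.  ] yaw 73.1 F [-0.9 -0.7 -0.7] w mm 9.6
```

View pics/e3.png

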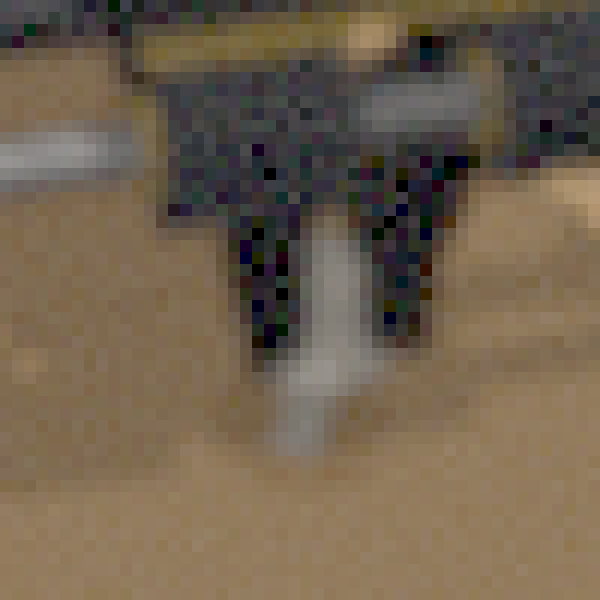

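```bash
python3 -m handwheel '[{"xyz":[-0.02,0,-0.3],"angular":[0,0,0]}]' ; python3 -m handwheel '[{"xyz":[0,0,-0.3],"angular":[0,0,0]}]'
python3 -c '
from h import *
for i in range(4): get_image("top");go(.508,.0925,.1395)'
```

```text
time: 10.0
position: [0.5086, 0.0928, 0.1394]
tool_rot: [-0.991, 1.332, 0.986]
ft_force: [-0.1, -0.7, 0.4]
grip_width: 0.115
time: 10.08
position: [0.5087, 0.0928, 0.1363]
tool_rot: [-0.991, 1.331, 0.986]
ft_force: [-0.3, -0.5, -1.3]
grip_width: 0.109
t 10.13 pos [0.5083 0.0927 0.1356] d cm [-0.03 -0.02  0.39] tilt fix deg [0.04 0.19 0.  ] yaw 73.1 F [ 0.1  0.1 -1.7] w mm 10.2
t 10.18 pos [0.5083 0.0926 0.1358] d cm [-0.03 -0.01  0.37] tilt fix deg [0.05 0.17 0.  ] yaw 73.1 F [-0.1  0.7  1.1] w mm 9.8
t 10.23 pos [0.5084 0.0927 0.136 ] d cm [-0.04 -0.02  0.35] tilt fix deg [0.04 0.18 0.  ] yaw 73.1 F [ 0.6 -0.5 -0.2] w mm 9.5
t 10.28 pos [0.5085 0.0927 0.1362] d cm [-0.05 -0.02  0.33] tilt fix deg [0.03 0.2  0.  ] yaw 73.1 F [ 0.5 -0.3 -0.5] w mm 10.0
```

```bash
python3 -m handwheel '[{"xyz":[-0.02,0,-0.4],"angular":[0,0,0]}]' ; python3 -m handwheel '[{"xyz":[0,0,-0.4],"angular":[0,0,0]}]'
python3 -c '
from h import *
for i in range(4): get_image("top");go(.508,.0925,.1395)'
```

```text
time: 10.37
position: [0.509, 0.0928, 0.1328]
tool_rot: [-0.991, 1.33, 0.986]
ft_force: [-0.6, -0.1, -0.2]
grip_width: 0.114
time: 10.45
position: [0.509, 0.0929, 0.1286]
tool_rot: [-0.991, 1.33, 0.986]
ft_force: [-0.0, 0.1, -0.3]
grip_width: 0.113
t 10.5 pos [0.5085 0.0928 0.1278] d cm [-0.05 -0.03  1.17] tilt fix deg [0.02 0.23 0.  ] yaw 73.1 F [ 0.3  0.8 -0.7] w mm 9.8
t 10.55 pos [0.5084 0.0928 0.128 ] d cm [-0.04 -0.03  1.15] tilt fix deg [0.03 0.22 0.  ] yaw 73.1 F [-0.1  0.3 -0.6] w mm 9.5
t 10.6 pos [0.5086 0.0928 0.1283] d cm [-0.06 -0.03  1.12] tilt fix deg [0.03 0.24 0.  ] yaw 73.1 F [-0.3  0.2  1.3] w mm 9.7
t 10.65 pos [0.5088 0.0928 0.1286] d cm [-0.08 -0.03  1.09] tilt fix deg [0.02 0.26 0.  ] yaw 73.1 F [-0.5 -0.2 -0.4] w mm 9.7
```

```bash
python3 -m handwheel '[{"xyz":[-0.05,0,-0.4],"angular":[0,0.2,0]}]' ; python3 -m handwheel '[{"xyz":[-0.02,0,-0.35],"angular":[0,0,0]}]'
python3 -c '
from h import *
for i in range(4): get_image("top");go(.508,.0925,.1168)'
```

```text
time: 10.73
position: [0.5088, 0.0929, 0.1252]
tool_rot: [-0.99, 1.333, 0.988]
ft_force: [-1.1, -1.0, 0.3]
grip_width: 0.109
time: 10.82
position: [0.5087, 0.0929, 0.1215]
tool_rot: [-0.99, 1.333, 0.988]
ft_force: [-0.2, -1.3, 0.2]
grip_width: 0.111
t 10.87 pos [0.5083 0.0928 0.1208] d cm [-0.03 -0.03 -0.4 ] tilt fix deg [0.01 0.08 0.  ] yaw 73.1 F [-0.8  0.3 -0.9] w mm 9.7
t 10.92 pos [0.5082 0.0928 0.1211] d cm [-0.02 -0.03 -0.43] tilt fix deg [0.01 0.08 0.  ] yaw 73.1 F [-0.2  0.1  0.4] w mm 9.9
t 10.97 pos [0.5084 0.0928 0.1213] d cm [-0.04 -0.03 -0.45] tilt fix deg [0.  0.1 0. ] yaw 73.1 F [ 0.  -0.2 -1.1] w mm 9.6
t 11.02 pos [0.5086 0.0929 0.1216] d cm [-0.06 -0.04 -0.48] tilt fix deg [-0.    0.12  0.  ] yaw 73.1 F [-1.1  0.5 -0.1] w mm 10.0
```

```bash
python3 -m handwheel '[{"xyz":[-0.02,0,-0.25],"angular":[0,0,0]}]' ; python3 -m handwheel '[{"xyz":[-0.02,0,-0.15],"angular":[0,0,0]}]'
python3 -c '
from h import *
for i in range(4): get_image("top");go(.508,.0925,.1168)'
```

```text
time: 11.1
position: [0.5087, 0.0928, 0.1194]
tool_rot: [-0.99, 1.332, 0.987]
ft_force: [-0.9, -0.0, -0.3]
grip_width: 0.108
time: 11.18
position: [0.5085, 0.0929, 0.1178]
tool_rot: [-0.99, 1.332, 0.987]
ft_force: [-0.2, -0.3, -0.6]
grip_width: 0.111
t 11.23 pos [0.5083 0.0928 0.1176] d cm [-0.03 -0.03 -0.08] tilt fix deg [-0.01  0.14  0.  ] yaw 73.1 F [-0.  -0.5 -1.3] w mm 9.9
t 11.28 pos [0.5084 0.0929 0.1177] d cm [-0.04 -0.04 -0.09] tilt fix deg [-0.01  0.14  0.  ] yaw 73.1 F [-0.6  0.8 -0.2] w mm 9.8
t 11.33 pos [0.5084 0.0929 0.1178] d cm [-0.04 -0.04 -0.1 ] tilt fix deg [-0.01  0.15  0.  ] yaw 73.1 F [ 0.1  0.6 -0.9] w mm 9.5
t 11.38 pos [0.5086 0.0929 0.118 ] d cm [-0.06 -0.04 -0.12] tilt fix deg [-0.01  0.17  0.  ] yaw 73.1 F [ 0.3 -0.4  0.4] w mm 9.6
```

```bash
python3 -m handwheel '[{"xyz":[-0.02,0,-0.12],"angular":[0,0,0]}]' ; python3 -m handwheel '[{"xyz":[0,0,-0.1],"angular":[0,0,0]}]'; python3 -m handwheel '[{"xyz":[0,0,-0.1],"angular":[0,0,0]}]'
python3 -c '
from h import *
for i in range(3): get_image("top");go(.508,.0925,.1168)'
```

```text
time: 11.47
position: [0.5085, 0.0929, 0.117]
tool_rot: [-0.99, 1.332, 0.987]
ft_force: [-0.3, 0.3, 0.1]
grip_width: 0.11
time: 11.55
position: [0.5085, 0.0929, 0.1161]
tool_rot: [-0.99, 1.332, 0.987]
ft_force: [-1.6, -0.2, 2.8]
grip_width: 0.113
time: 11.63
position: [0.5085, 0.0929, 0.1155]
tool_rot: [-0.99, 1.332, 0.987]
ft_force: [-2.0, -1.8, 5.1]
grip_width: 0.113
t 11.68 pos [0.5084 0.093  0.1154] d cm [-0.04 -0.05  0.14] tilt fix deg [-0.04  0.17  0.  ] yaw 73.1 F [-1.4 -1.4  5.7] w mm 9.5
t 11.73 pos [0.5084 0.093  0.1155] d cm [-0.04 -0.05  0.13] tilt fix deg [-0.04  0.17  0.  ] yaw 73.1 F [-2.8  0.1  4.2] w mm 9.7
t 11.78 pos [0.5084 0.0929 0.1155] d cm [-0.04 -0.04  0.13] tilt fix deg [-0.04  0.17  0.  ] yaw 73.1 F [-2.7 -0.6  4.4] w mm 9.7
```

```bash
python3 -m handwheel '[{"xyz":[0,0,0.05],"angular":[0,0,0]},{"xyz":[0,0,0],"angular":[0,0,0]},{"xyz":[0,0,0],"angular":[0,0,0]},{"xyz":[0,0,0],"angular":[0,0,0]}]' 4 30
python3 -c '
from h import *
go(.508,.0925,.1168)'
```

```text
time: 12.12
position: [0.5091, 0.0931, 0.1158]
tool_rot: [-0.99, 1.33, 0.986]
ft_force: [0.2, -0.7, 0.7]
grip_width: 0.331
t 12.12 pos [0.5091 0.0931 0.1158] d cm [-0.11 -0.06  0.1 ] tilt fix deg [-0.05  0.28  0.  ] yaw 73.1 F [ 0.2 -0.7  0.7] w mm 28.8
```

Now I lift off and back away so both cameras can see the rivet.

```bash
python3 -m handwheel '[{"xyz":[0,0,1],"angular":[0,0,0]},{"xyz":[0,0,2],"angular":[0,0,0]},{"xyz":[0,0,3],"angular":[0,0,0]},{"xyz":[0,-1,3],"angular":[0,0,0]},{"xyz":[0,-4,3],"angular":[0,0,0]}]' 0 30
python3 -m handwheel '[{"xyz":[0,-4,0],"angular":[0,0,0]},{"xyz":[0,-4,0],"angular":[0,0,0]},{"xyz":[0,-4,0],"angular":[0,0,0]},{"xyz":[0,-4,0],"angular":[0,0,0]},{"xyz":[0,-1,0],"angular":[0,0,0]}]'
python3 - <<'E'
from h import *
r=[]
for n in("scene","top"):
    d=get_image(n);cv2.imwrite(f"pics/{n}2.png",d["pixels"])
    for P in([.5066,.0936,.114],[.5167,.193,.114]):
        u,v=map(int,proj(d,P).round());r.append(cv2.resize(d["pixels"][v-20:v+20,u-20:u+20],(290,290),interpolation=cv2.INTER_CUBIC))
cv2.imwrite("pics/f1.png",np.vstack([np.hstack(r[:2]),np.hstack(r[2:])]))
E
```

```text
time: 12.53
position: [0.5035, 0.0544, 0.2297]
tool_rot: [-0.996, 1.338, 1.002]
ft_force: [-0.0, 1.6, 0.3]
grip_width: 0.123
time: 12.95
position: [0.5071, -0.1251, 0.2426]
tool_rot: [-1.005, 1.32, 0.992]
ft_force: [-0.6, -0.9, 0.0]
grip_width: 0.005
```

View pics/f1.png

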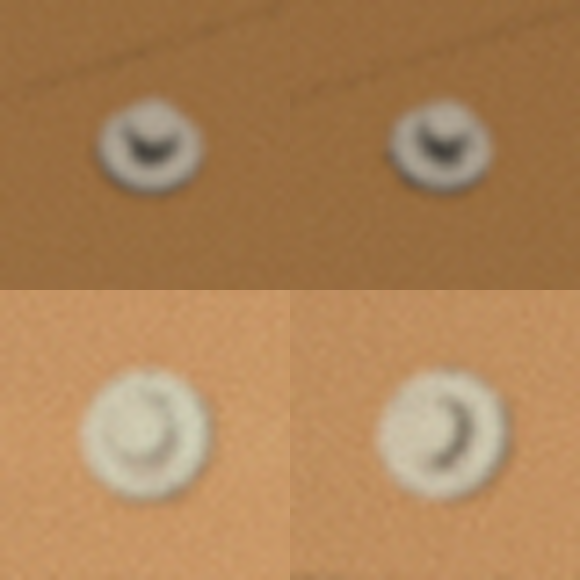

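View pics/top2.png

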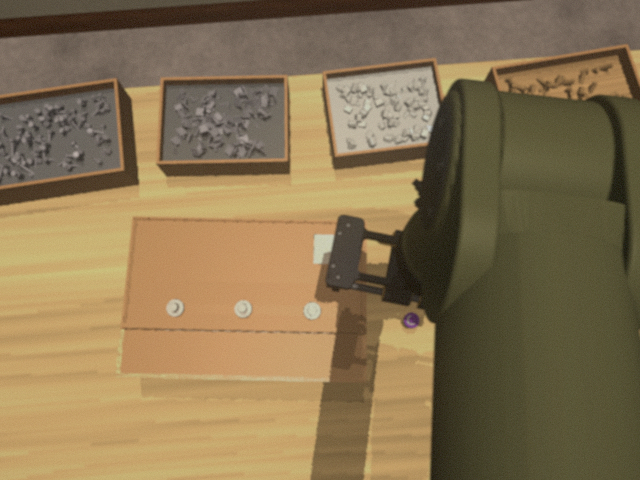

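```bash
python3 -m handwheel '[{"xyz":[0,4,0],"angular":[0,0,0]},{"xyz":[0,4,0],"angular":[0,0,0]},{"xyz":[0,4,-1],"angular":[0,0,0]},{"xyz":[0,4,-1],"angular":[0,0,0]},{"xyz":[0,3.5,-2],"angular":[0,0,0]}]' 0 30
python3 -m handwheel '[{"xyz":[0,1.5,-2],"angular":[0,0,0]},{"xyz":[0,0,-2],"angular":[0,0,0]},{"xyz":[0,0,0],"angular":[0,0,0]}]'
python3 -c '
from h import *
for i in range(4): get_image("top");go(.5072,.0933,.130)'
```

```text
time: 13.47
position: [0.5088, 0.0745, 0.2087]
tool_rot: [-0.994, 1.313, 0.976]
ft_force: [2.6, 0.8, -0.8]
grip_width: 0.003
time: 13.72
position: [0.5038, 0.1076, 0.1648]
tool_rot: [-1.007, 1.305, 1.0]
ft_force: [-1.1, -0.9, -0.4]
grip_width: 0.003
t 13.77 pos [0.5048 0.1081 0.1667] d cm [ 0.24 -1.48 -3.67] tilt fix deg [-0.58  1.19  0.  ] yaw 74.4 F [0.1 0.9 0.4] w mm 0.3
t 13.82 pos [0.5063 0.1066 0.1684] d cm [ 0.09 -1.33 -3.84] tilt fix deg [-0.6   1.36  0.  ] yaw 74.3 F [ 0.5 -0.2  0.9] w mm 0.5
t 13.87 pos [0.5074 0.1053 0.1694] d cm [-0.02 -1.2  -3.94] tilt fix deg [-0.6   1.49  0.  ] yaw 74.1 F [ 0.1  1.  -0.1] w mm 0.5
t 13.92 pos [0.508  0.1045 0.1699] d cm [-0.08 -1.12 -3.99] tilt fix deg [-0.62  1.56  0.  ] yaw 74.1 F [ 1.3 -0.5  0.1] w mm 0.2
```

```bash
python3 -m handwheel '[{"xyz":[-0.1,-0.5,-1],"angular":[-0.6,1.6,0]},{"xyz":[0,-0.5,-1.2],"angular":[0,0,0]},{"xyz":[0,0,-0.8],"angular":[0,0,0]},{"xyz":[0,0,0],"angular":[0,0,0]}]'
python3 -c '
from h import *
for i in range(4): get_image("top");go(.5072,.0933,.130)'
```

```text
time: 14.25
position: [0.5111, 0.0913, 0.1443]
tool_rot: [-0.997, 1.321, 0.993]
ft_force: [-0.6, -0.3, -0.8]
grip_width: 0.007
t 14.3 pos [0.5114 0.0911 0.1449] d cm [-0.42  0.22 -1.49] tilt fix deg [-0.2   0.55  0.  ] yaw 73.7 F [-0.1 -0.5  0.2] w mm 0.5
t 14.35 pos [0.5116 0.0915 0.1454] d cm [-0.44  0.18 -1.54] tilt fix deg [-0.22  0.58  0.  ] yaw 73.7 F [0.5 0.3 0.7] w mm 0.4
t 14.4 pos [0.5117 0.092  0.1456] d cm [-0.45  0.13 -1.56] tilt fix deg [-0.23  0.6   0.  ] yaw 73.7 F [ 0.3  1.1 -0.3] w mm 0.3
t 14.45 pos [0.5117 0.0923 0.1457] d cm [-0.45  0.1  -1.57] tilt fix deg [-0.24  0.6   0.  ] yaw 73.8 F [ 0.3 -0.7  0.8] w mm 0.3
```

```bash
python3 -m handwheel '[{"xyz":[-0.4,0.1,-0.8],"angular":[-0.2,0.6,0]},{"xyz":[-0.1,0,-0.5],"angular":[0,0,0]}]'
python3 -c '
from h import *
for i in range(4): get_image("top");go(.5072,.0933,.127)'
```

```text
time: 14.62
position: [0.5076, 0.094, 0.1339]
tool_rot: [-0.997, 1.326, 0.998]
ft_force: [0.1, 0.4, -0.7]
grip_width: -0.0
t 14.67 pos [0.5072 0.0937 0.1331] d cm [ 0.   -0.04 -0.61] tilt fix deg [-0.1   0.12  0.  ] yaw 73.8 F [-0.9  0.1 -0.1] w mm 0.2
t 14.72 pos [0.5073 0.0936 0.1334] d cm [-0.01 -0.03 -0.64] tilt fix deg [-0.09  0.12  0.  ] yaw 73.8 F [ 0.4  0.  -0.8] w mm 0.5
t 14.77 pos [0.5076 0.0935 0.1338] d cm [-0.04 -0.02 -0.68] tilt fix deg [-0.1   0.15  0.  ] yaw 73.7 F [-0.4 -0.4 -0.4] w mm 0.5
t 14.82 pos [0.5079 0.0935 0.1342] d cm [-0.07 -0.02 -0.72] tilt fix deg [-0.11  0.19  0.  ] yaw 73.7 F [ 0.4  0.6 -0.7] w mm -0.0
```

Positioned above the head. I press down in small steps and watch Fz.

```bash
python3 look.py g1 372 172; python3 -m handwheel '[{"xyz":[-0.07,0,-0.5],"angular":[0,0,0]}]'; python3 -m handwheel '[{"xyz":[-0.03,0,-0.3],"angular":[0,0,0]}]';  python3 -m handwheel '[{"xyz":[0,0,-0.2],"angular":[0,0,0]}]'
python3 -c '
from h import *
for i in range(3): get_image("top");go(.5072,.0933,.1248)'
```

```text
t 14.87 pos [0.5081 0.0935 0.1344] d cm [-0.06 -0.1   1.16] tilt fix deg [-0.11  0.21  0.  ] yaw 73.7 F [0.4 0.5 0.1] w mm 0.2
time: 14.95
position: [0.5084, 0.0937, 0.1302]
tool_rot: [-0.998, 1.324, 0.995]
ft_force: [-0.7, -0.3, 0.3]
grip_width: 0.001
time: 15.03
position: [0.5079, 0.0937, 0.1268]
tool_rot: [-0.998, 1.324, 0.996]
ft_force: [-0.6, 0.7, -0.2]
grip_width: 0.003
time: 15.12
position: [0.5079, 0.0937, 0.1245]
tool_rot: [-0.998, 1.324, 0.996]
ft_force: [-0.8, 0.8, 4.7]
grip_width: 0.002
t 15.17 pos [0.5078 0.0937 0.1243] d cm [-0.06 -0.04  0.05] tilt fix deg [-0.15  0.31  0.  ] yaw 73.7 F [-1.1 -0.6  3.1] w mm 0.2
t 15.22 pos [0.5078 0.0937 0.1247] d cm [-0.06 -0.04  0.01] tilt fix deg [-0.15  0.31  0.  ] yaw 73.7 F [-1.4  0.2  1.5] w mm 0.0
t 15.27 pos [0.5079 0.0937 0.1249] d cm [-0.07 -0.04 -0.01] tilt fix deg [-0.15  0.31  0.  ] yaw 73.7 F [-0.9 -0.4  1.8] w mm 0.4
```

View pics/g1.png

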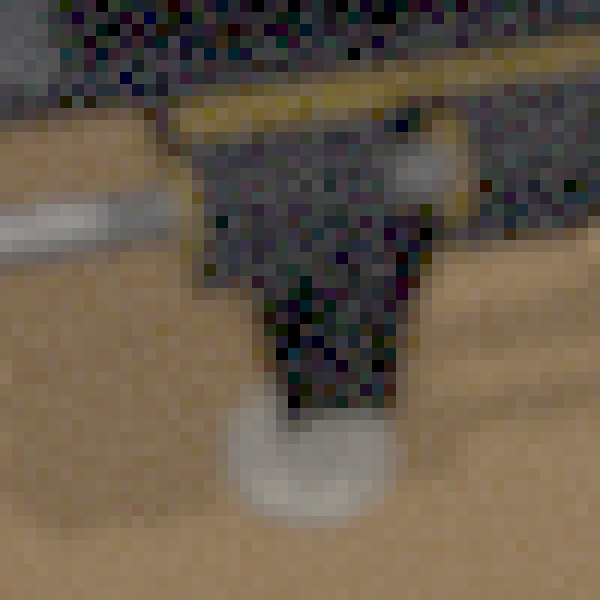

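```bash
for i in 1; do python3 -m handwheel '[{"xyz":[-0.03,0,-0.15],"angular":[0,0,0]}]'; python3 -m handwheel '[{"xyz":[0,0,-0.15],"angular":[0,0,0]}]';  python3 -m handwheel '[{"xyz":[0,0,-0.15],"angular":[0,0,0]}]'; python3 -m handwheel '[{"xyz":[0,0,-0.15],"angular":[0,0,0]}]'; done | grep -E "pos|ft"
```

```text
position: [0.5078, 0.0937, 0.1239]
ft_force: [-1.2, 0.3, 5.0]
position: [0.5078, 0.0938, 0.1229]
ft_force: [-3.7, -0.3, 7.6]
position: [0.5077, 0.0938, 0.1221]
ft_force: [-3.6, -0.5, 8.4]
position: [0.5076, 0.0938, 0.1216]
ft_force: [-5.3, -1.5, 10.2]
```

```bash
(python3 -m handwheel '[{"xyz":[-0.05,0,-0.15],"angular":[0,0,0]}]'; python3 -m handwheel '[{"xyz":[-0.05,0,-0.15],"angular":[0,0,0]}]';  python3 -m handwheel '[{"xyz":[-0.05,0,-0.2],"angular":[0,0,0]}]'; python3 -m handwheel '[{"xyz":[0,0,-0.2],"angular":[0,0,0]}]') | grep -E "pos|ft"; python3 -c '
from h import *
go(.5072,.0933,.1248)'
```

```text
position: [0.5076, 0.0938, 0.1215]
ft_force: [-2.8, -1.1, 10.6]
position: [0.5076, 0.0938, 0.1214]
ft_force: [-3.4, -1.7, 10.6]
position: [0.5076, 0.0938, 0.121]
ft_force: [-3.4, -1.3, 11.2]
position: [0.5077, 0.0938, 0.1205]
ft_force: [-5.0, -0.8, 11.2]
t 15.93 pos [0.5077 0.0938 0.1205] d cm [-0.05 -0.05  0.43] tilt fix deg [-0.37  0.47  0.  ] yaw 73.7 F [-5.  -0.8 11.2] w mm 0.5
```

```bash
(python3 -m handwheel '[{"xyz":[-0.04,0,-0.25],"angular":[0,0,0]}]'; python3 -m handwheel '[{"xyz":[-0.04,0,-0.25],"angular":[0,0,0]}]';  python3 -m handwheel '[{"xyz":[-0.04,0,-0.25],"angular":[0,0,0]}]'; python3 -m handwheel '[{"xyz":[-0.04,0,-0.25],"angular":[0,0,0]}]') | grep -E "pos|ft"; python3 -c '
from h import *
go(.5072,.0933,.112)'
```

```text
position: [0.5076, 0.0938, 0.1196]
ft_force: [-4.2, -1.3, 11.8]
position: [0.5076, 0.0938, 0.1187]
ft_force: [-3.6, -1.2, 11.0]
position: [0.5076, 0.0938, 0.1177]
ft_force: [-4.5, -1.6, 10.7]
position: [0.5077, 0.0938, 0.1168]
ft_force: [-3.6, -1.5, 11.2]
t 16.27 pos [0.5077 0.0938 0.1168] d cm [-0.05 -0.05 -0.48] tilt fix deg [-0.54  0.65  0.  ] yaw 73.7 F [-3.6 -1.5 11.2] w mm 0.4
```

```bash
(python3 -m handwheel '[{"xyz":[-0.04,0,-0.25],"angular":[-0.2,0.2,0]}]'; python3 -m handwheel '[{"xyz":[-0.04,0,-0.25],"angular":[-0.2,0.2,0]}]';  python3 -m handwheel '[{"xyz":[-0.04,0,-0.25],"angular":[0,0,0]}]'; python3 -m handwheel '[{"xyz":[-0.04,0,-0.2],"angular":[0,0,0]}]') | grep -E "pos|ft"; python3 -c '
from h import *
go(.5072,.0933,.112)'
```

```text
position: [0.5077, 0.0938, 0.1159]
ft_force: [-4.0, -1.3, 11.2]
position: [0.5077, 0.0938, 0.115]
ft_force: [-3.5, -0.8, 11.4]
position: [0.5077, 0.0938, 0.114]
ft_force: [-3.0, -0.9, 11.7]
position: [0.5077, 0.0937, 0.1135]
ft_force: [-4.4, -0.9, 11.0]
t 16.6 pos [0.5077 0.0937 0.1135] d cm [-0.05 -0.04 -0.15] tilt fix deg [-0.29  0.43  0.  ] yaw 73.6 F [-4.4 -0.9 11. ] w mm 0.8
```

```bash
(python3 -m handwheel '[{"xyz":[-0.04,0,-0.2],"angular":[-0.2,0.2,0]}]'; python3 -m handwheel '[{"xyz":[-0.04,0,-0.2],"angular":[0,0,0]}]';  python3 -m handwheel '[{"xyz":[-0.04,0,-0.2],"angular":[0,0,0]}]'; python3 -m handwheel '[{"xyz":[-0.04,0,-0.15],"angular":[0,0,0]}]') | grep -E "pos|ft"; python3 -c '
from h import *
go(.5072,.0933,.112)'
```

```text
position: [0.5078, 0.0938, 0.1131]
ft_force: [-4.2, -0.7, 11.3]
position: [0.5078, 0.0938, 0.1126]
ft_force: [-3.2, -0.9, 11.5]
position: [0.5078, 0.0937, 0.1121]
ft_force: [-3.6, -0.8, 11.3]
position: [0.5078, 0.0938, 0.1121]
ft_force: [-3.6, -0.7, 10.9]
t 16.93 pos [0.5078 0.0938 0.1121] d cm [-0.06 -0.05 -0.01] tilt fix deg [-0.23  0.4   0.  ] yaw 73.6 F [-3.6 -0.7 10.9] w mm 0.5
```

```bash
(python3 -m handwheel '[{"xyz":[-0.04,0,-0.2],"angular":[0,0,0]}]'; python3 -m handwheel '[{"xyz":[-0.04,0,-0.2],"angular":[0,0,0]}]';  python3 -m handwheel '[{"xyz":[-0.03,0,-0.2],"angular":[0,0,0]}]') | grep -E "pos|ft"; python3 -c '
from h import *
go(.5072,.0933,.112)'
```

```text
position: [0.5078, 0.0938, 0.1117]
ft_force: [-3.5, -0.8, 11.0]
position: [0.5078, 0.0937, 0.1112]
ft_force: [-4.4, -1.6, 11.5]
position: [0.5078, 0.0938, 0.1108]
ft_force: [-4.6, -0.8, 13.0]
t 17.18 pos [0.5078 0.0938 0.1108] d cm [-0.06 -0.05  0.12] tilt fix deg [-0.36  0.52  0.  ] yaw 73.6 F [-4.6 -0.8 13. ] w mm 0.5
```

```bash
(python3 -m handwheel '[{"xyz":[-0.04,0,-0.2],"angular":[0,0,0]}]'; python3 -m handwheel '[{"xyz":[-0.04,0,-0.2],"angular":[0,0,0]}]') | grep -E "pos|ft"; python3 -c '
from h import *
go(.5072,.0933,.112)'
```

```text
position: [0.5078, 0.0938, 0.1106]
ft_force: [-4.7, -0.7, 12.9]
position: [0.5078, 0.0938, 0.1104]
ft_force: [-4.0, -0.5, 13.4]
t 17.35 pos [0.5078 0.0938 0.1104] d cm [-0.06 -0.05  0.16] tilt fix deg [-0.44  0.6   0.  ] yaw 73.6 F [-4.  -0.5 13.4] w mm 0.8
```

```bash
(python3 -m handwheel '[{"xyz":[-0.04,0,-0.28],"angular":[0,0,0]}]'; python3 -m handwheel '[{"xyz":[-0.04,0,-0.28],"angular":[0,0,0]}]') | grep -E "pos|ft"
(python3 -m handwheel '[{"xyz":[0,0,0.3],"angular":[0,0,0]}]'; python3 -m handwheel '[{"xyz":[0,0,0.5],"angular":[0,0,0]},{"xyz":[0,0,1],"angular":[-0.4,0.5,0]},{"xyz":[0.1,0.5,2],"angular":[0,0,0]},{"xyz":[0.2,2,1],"angular":[0,0,0]}]')| grep -E "pos|ft"
```

```text
position: [0.5078, 0.0938, 0.1097]
ft_force: [-6.3, -1.3, 15.3]
position: [0.5078, 0.0938, 0.109]
ft_force: [-7.1, -1.1, 16.4]
position: [0.5079, 0.0937, 0.1131]
ft_force: [-3.1, -1.9, 5.5]
position: [0.5099, 0.1139, 0.1583]
ft_force: [0.9, 0.2, -0.3]
```

```bash
python3 -m handwheel '[{"xyz":[0.2,2.5,0],"angular":[0,0,0]},{"xyz":[0.2,2.5,0],"angular":[0,0,0]},{"xyz":[0.2,2,0],"angular":[0,0,0]},{"xyz":[0,0,0],"angular":[0,0,0]}]'
python3 -c '
from h import *
for i in range(4): get_image("top");go(.5173,.1928,.130)'
python3 - <<'E'
from h import *
r=[]
for n in("scene",):
    d=get_image(n)
    for P in([.5066,.0936,.114],[.4965,-.0062,.114]):
        u,v=map(int,proj(d,P).round());r.append(cv2.resize(d["pixels"][v-20:v+20,u-20:u+20],(290,290),interpolation=cv2.INTER_CUBIC))
cv2.imwrite("pics/f2.png",np.hstack(r))
E
```

```text
time: 18.27
position: [0.5177, 0.1904, 0.161]
tool_rot: [-0.989, 1.326, 0.989]
ft_force: [-0.2, 0.7, -0.1]
grip_width: 0.006
t 18.32 pos [0.5177 0.1881 0.1608] d cm [-0.04  0.47 -3.08] tilt fix deg [-0.16  0.32  0.  ] yaw 73.1 F [-0.3  0.6 -0.7] w mm 0.4
t 18.37 pos [0.5178 0.1858 0.1608] d cm [-0.05  0.7  -3.08] tilt fix deg [-0.09  0.3   0.  ] yaw 73.0 F [-0.5 -0.2 -0.6] w mm 0.9
t 18.42 pos [0.518  0.1845 0.1608] d cm [-0.07  0.83 -3.08] tilt fix deg [-0.06  0.29  0.  ] yaw 72.8 F [-0.4 -0.6 -0.4] w mm 0.5
t 18.47 pos [0.5181 0.1837 0.1609] d cm [-0.08  0.91 -3.09] tilt fix deg [-0.06  0.3   0.  ] yaw 72.8 F [-0.7  0.1  0.4] w mm 0.6
```

View pics/f2.png

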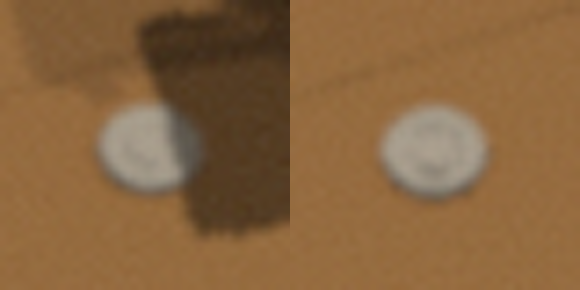

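The middle rivet (left crop) now looks like the finished one: flange flat, pin flush. Next is the set rivet.

```bash
python3 -m handwheel '[{"xyz":[-0.1,0.4,-0.8],"angular":[0,0.3,0]},{"xyz":[0,0.4,-1],"angular":[0,0,0]},{"xyz":[0,0.1,-0.5],"angular":[0,0,0]},{"xyz":[0,0,0],"angular":[0,0,0]}]'
python3 -c '
from h import *
for i in range(5): get_image("top");go(.5173,.1928,.130)'
```

```text
time: 18.85
position: [0.5173, 0.1896, 0.1355]
tool_rot: [-0.979, 1.339, 0.981]
ft_force: [-0.8, 0.6, -0.8]
grip_width: 0.007
t 18.9 pos [0.5173 0.1895 0.1358] d cm [-0.    0.33 -0.58] tilt fix deg [-0.06 -0.03 -0.  ] yaw 72.4 F [-0.1 -0.1  0.2] w mm 0.6
t 18.95 pos [0.5177 0.1897 0.1365] d cm [-0.04  0.31 -0.65] tilt fix deg [-0.08  0.02  0.  ] yaw 72.4 F [-0.3 -0.1 -0.1] w mm 0.0
t 19.0 pos [0.5181 0.1898 0.1371] d cm [-0.08  0.3  -0.71] tilt fix deg [-0.11  0.08  0.  ] yaw 72.4 F [-0.2  0.3  0.1] w mm 0.5
t 19.05 pos [0.5183 0.19   0.1374] d cm [-0.1   0.28 -0.74] tilt fix deg [-0.13  0.12  0.  ] yaw 72.4 F [0.6 0.  0.3] w mm 1.0
t 19.1 pos [0.5185 0.1901 0.1376] d cm [-0.12  0.27 -0.76] tilt fix deg [-0.15  0.13  0.  ] yaw 72.4 F [0.2 0.6 0.1] w mm 0.6
```

```bash
python3 -m handwheel '[{"xyz":[-0.15,0.27,-0.5],"angular":[0,0,0]}]'
python3 -c '
from h import *
for i in range(5): get_image("top");go(.5173,.1928,.1265)'; python3 look.py g2 421 160
```

```text
time: 19.18
position: [0.5182, 0.1925, 0.1338]
tool_rot: [-0.978, 1.333, 0.978]
ft_force: [0.3, 0.1, 1.1]
grip_width: 0.005
t 19.23 pos [0.5167 0.1933 0.1322] d cm [ 0.06 -0.05 -0.57] tilt fix deg [-0.17  0.14  0.  ] yaw 72.4 F [-1.3  0.3  0.3] w mm 0.8
t 19.28 pos [0.5164 0.1932 0.1321] d cm [ 0.09 -0.04 -0.56] tilt fix deg [-0.15  0.09  0.  ] yaw 72.4 F [0.  0.  0.6] w mm 0.3
t 19.33 pos [0.5166 0.1931 0.1323] d cm [ 0.07 -0.03 -0.58] tilt fix deg [-0.14  0.1   0.  ] yaw 72.4 F [-0.7 -0.  -0. ] w mm 0.7
t 19.38 pos [0.5168 0.1929 0.1325] d cm [ 0.05 -0.01 -0.6 ] tilt fix deg [-0.14  0.12  0.  ] yaw 72.4 F [ 0.8  0.2 -0.2] w mm 0.0
t 19.43 pos [0.5169 0.1928 0.1326] d cm [ 0.04 -0.   -0.61] tilt fix deg [-0.14  0.14  0.  ] yaw 72.4 F [-0.2  0.2 -0.6] w mm 0.4
t 19.48 pos [0.517  0.1928 0.1327] d cm [ -0.95 -10.03   1.33] tilt fix deg [-0.15  0.14  0.  ] yaw 72.4 F [-0.1  0.7 -0.3] w mm 0.7
```

View pics/g2.png

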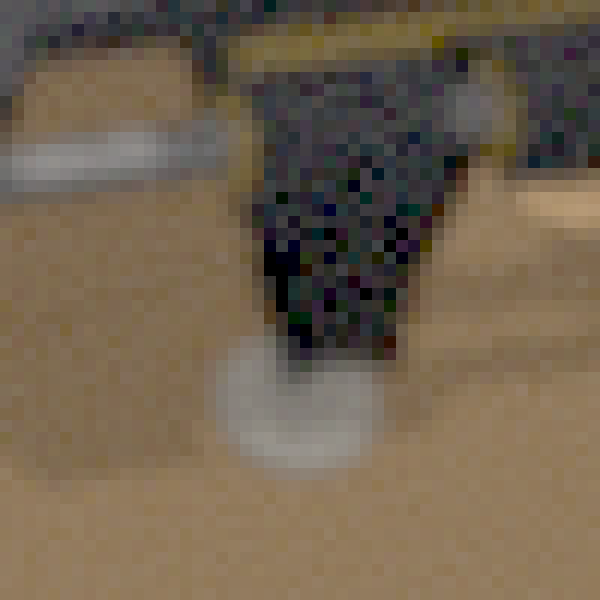

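Same picture as over the first rivet (tip at crop (345,350), flange centred at (300,400)). I press the same way.

```bash
(python3 -m handwheel '[{"xyz":[0,0,-0.4],"angular":[0,0,0]}]'; python3 -m handwheel '[{"xyz":[-0.03,0,-0.25],"angular":[0,0,0]}]';  python3 -m handwheel '[{"xyz":[-0.03,0,-0.2],"angular":[0,0,0]}]';python3 -m handwheel '[{"xyz":[-0.04,0,-0.15],"angular":[0,0,0]}]')| grep -E "pos|ft"
python3 -c '
from h import *
go(.5173,.1928,.1265)'
```

```text
position: [0.5177, 0.193, 0.1295]
ft_force: [0.2, -0.3, 0.9]
position: [0.5173, 0.1929, 0.1266]
ft_force: [0.6, 0.0, 0.2]
position: [0.5171, 0.1929, 0.1244]
ft_force: [-0.5, -0.7, 2.3]
position: [0.517, 0.193, 0.1231]
ft_force: [-1.3, -0.2, 6.4]
t 19.82 pos [0.517  0.193  0.1231] d cm [ 0.03 -0.02  0.34] tilt fix deg [-0.21  0.27  0.  ] yaw 72.4 F [-1.3 -0.2  6.4] w mm 0.2
```

```bash
(python3 -m handwheel '[{"xyz":[-0.04,0,-0.2],"angular":[0,0,0]}]'; python3 -m handwheel '[{"xyz":[-0.04,0,-0.2],"angular":[0,0,0]}]';  python3 -m handwheel '[{"xyz":[-0.04,0,-0.2],"angular":[0,0,0]}]';python3 -m handwheel '[{"xyz":[-0.04,0,-0.2],"angular":[0,0,0]}]')| grep -E "pos|ft"
python3 -c '
from h import *
go(.5173,.1928,.1265)'
```

```text
position: [0.5169, 0.193, 0.122]
ft_force: [-1.7, -1.2, 8.8]
position: [0.5168, 0.1931, 0.1212]
ft_force: [-3.7, -2.6, 10.2]
position: [0.5168, 0.193, 0.1208]
ft_force: [-4.0, -2.3, 11.6]
position: [0.5168, 0.193, 0.1206]
ft_force: [-3.8, -2.5, 12.5]
t 20.15 pos [0.5168 0.193  0.1206] d cm [ 0.05 -0.02  0.59] tilt fix deg [-0.34  0.43  0.  ] yaw 72.4 F [-3.8 -2.5 12.5] w mm 0.6
```

```bash
(python3 -m handwheel '[{"xyz":[-0.04,0,-0.25],"angular":[-0.2,0.3,0]}]'; python3 -m handwheel '[{"xyz":[-0.04,0,-0.25],"angular":[0,0,0]}]';  python3 -m handwheel '[{"xyz":[-0.04,0,-0.25],"angular":[0,0,0]}]';python3 -m handwheel '[{"xyz":[-0.04,0,-0.25],"angular":[0,0,0]}]')| grep -E "pos|ft"
python3 -c '
from h import *
go(.5173,.1928,.1265)'
```

```text
position: [0.5168, 0.1931, 0.1202]
ft_force: [-4.9, -2.1, 12.8]
position: [0.5168, 0.1931, 0.1198]
ft_force: [-4.6, -1.4, 12.9]
position: [0.5168, 0.193, 0.1194]
ft_force: [-4.4, -1.7, 11.9]
position: [0.5169, 0.1931, 0.119]
ft_force: [-5.2, -2.4, 13.9]
t 20.48 pos [0.5169 0.1931 0.119 ] d cm [ 0.04 -0.03  0.75] tilt fix deg [-0.33  0.3   0.  ] yaw 72.3 F [-5.2 -2.4 13.9] w mm 0.6
```

```bash
(python3 -m handwheel '[{"xyz":[-0.06,-0.02,-0.3],"angular":[-0.2,0.2,0]}]'; python3 -m handwheel '[{"xyz":[-0.06,0,-0.3],"angular":[0,0,0]}]';  python3 -m handwheel '[{"xyz":[-0.06,0,-0.3],"angular":[0,0,0]}]';python3 -m handwheel '[{"xyz":[-0.06,0,-0.3],"angular":[0,0,0]}]')| grep -E "pos|ft"
python3 -c '
from h import *
go(.5173,.1928,.1265)'
```

```text
position: [0.5168, 0.193, 0.1184]
ft_force: [-4.7, -0.8, 13.2]
position: [0.5169, 0.193, 0.1176]
ft_force: [-3.4, -2.1, 11.9]
position: [0.5169, 0.1931, 0.1169]
ft_force: [-4.5, -2.1, 13.4]
position: [0.5169, 0.193, 0.1161]
ft_force: [-3.7, -2.5, 13.2]
t 20.82 pos [0.5169 0.193  0.1161] d cm [ 0.04 -0.02  1.04] tilt fix deg [-0.36  0.39  0.  ] yaw 72.3 F [-3.7 -2.5 13.2] w mm 0.7
```

```bash
(python3 -m handwheel '[{"xyz":[-0.06,-0.02,-0.3],"angular":[-0.2,0.2,0]}]'; python3 -m handwheel '[{"xyz":[-0.06,0,-0.3],"angular":[0,0,0]}]';  python3 -m handwheel '[{"xyz":[-0.06,0,-0.3],"angular":[0,0,0]}]';python3 -m handwheel '[{"xyz":[-0.06,0,-0.3],"angular":[0,0,0]}]')| grep -E "pos|ft"
python3 -c '
from h import *
go(.5173,.1928,.1265)'
```

```text
position: [0.5169, 0.193, 0.1154]
ft_force: [-3.3, -0.9, 13.3]
position: [0.5169, 0.193, 0.1146]
ft_force: [-4.2, -1.9, 12.2]
position: [0.517, 0.193, 0.1138]
ft_force: [-4.7, -2.3, 13.1]
position: [0.517, 0.193, 0.113]
ft_force: [-4.1, -1.6, 12.1]
t 21.15 pos [0.517 0.193 0.113] d cm [ 0.03 -0.02  1.35] tilt fix deg [-0.4   0.47  0.  ] yaw 72.2 F [-4.1 -1.6 12.1] w mm 0.2
```

```bash
(python3 -m handwheel '[{"xyz":[-0.06,-0.02,-0.3],"angular":[-0.2,0.2,0]}]'; python3 -m handwheel '[{"xyz":[-0.06,0,-0.28],"angular":[0,0,0]}]';  python3 -m handwheel '[{"xyz":[-0.06,0,-0.28],"angular":[0,0,0]}]')| grep -E "pos|ft"
python3 -c '
from h import *
go(.5173,.1928,.1265)'
```

```text
position: [0.517, 0.193, 0.1124]
ft_force: [-3.7, -2.2, 12.9]
position: [0.517, 0.193, 0.1118]
ft_force: [-4.0, -2.2, 13.1]
position: [0.517, 0.193, 0.1111]
ft_force: [-4.5, -2.7, 13.1]
t 21.4 pos [0.517  0.193  0.1111] d cm [ 0.03 -0.02  1.54] tilt fix deg [-0.38  0.49  0.  ] yaw 72.2 F [-4.5 -2.7 13.1] w mm 0.3
```

```bash
(python3 -m handwheel '[{"xyz":[-0.06,0,-0.25],"angular":[0,0,0]}]'; python3 -m handwheel '[{"xyz":[-0.05,0,-0.25],"angular":[0,0,0]}]';  python3 -m handwheel '[{"xyz":[-0.05,0,-0.25],"angular":[0,0,0]}]')| grep -E "pos|ft"
python3 -c '
from h import *
go(.5173,.1928,.1265)'
```

```text
position: [0.5171, 0.193, 0.1108]
ft_force: [-4.0, -3.3, 13.2]
position: [0.5171, 0.193, 0.1105]
ft_force: [-4.3, -0.7, 13.6]
position: [0.517, 0.193, 0.1102]
ft_force: [-5.1, -2.4, 14.5]
t 21.65 pos [0.517  0.193  0.1102] d cm [ 0.03 -0.02  1.63] tilt fix deg [-0.54  0.67  0.  ] yaw 72.1 F [-5.1 -2.4 14.5] w mm 0.6
```

```bash
(python3 -m handwheel '[{"xyz":[-0.06,0.02,-0.26],"angular":[-0.2,0.3,0]}]'; python3 -m handwheel '[{"xyz":[-0.06,0.02,-0.26],"angular":[0,0,0]}]')| grep -E "pos|ft"
python3 -c '
from h import *
go(.5173,.1928,.1265)'
```

```text
position: [0.5171, 0.193, 0.11]
ft_force: [-3.9, -2.8, 14.3]
position: [0.5171, 0.193, 0.1098]
ft_force: [-5.0, -2.4, 15.3]
t 21.82 pos [0.5171 0.193  0.1098] d cm [ 0.02 -0.02  1.67] tilt fix deg [-0.43  0.49  0.  ] yaw 72.1 F [-5.  -2.4 15.3] w mm 0.1
```

```bash
(python3 -m handwheel '[{"xyz":[-0.06,0.02,-0.3],"angular":[-0.2,0.3,0]}]'; python3 -m handwheel '[{"xyz":[-0.06,0.02,-0.28],"angular":[0,0,0]}]')| grep -E "pos|ft"
(python3 -m handwheel '[{"xyz":[0,0,0.3],"angular":[0,0,0]}]'; python3 -m handwheel '[{"xyz":[0,0,0.5],"angular":[0,0,0]},{"xyz":[0,0,1],"angular":[-0.4,0.5,0]},{"xyz":[0,0,2],"angular":[0,0,0]},{"xyz":[0,0,3],"angular":[0,0,0]},{"xyz":[0,3,3],"angular":[0,0,0]}]')| grep -E "pos|ft"
python3 -m handwheel '[{"xyz":[0,4,0],"angular":[0,0,0]},{"xyz":[0,4,0],"angular":[0,0,0]},{"xyz":[-1,4,0],"angular":[0,0,0]},{"xyz":[-1,4,0],"angular":[0,0,0]},{"xyz":[0,3,0],"angular":[0,0,0]}]'
python3 - <<'E'
from h import *
for i in range(6):get_image("top")
r=[]
for n in("scene","top"):
    d=get_image(n);cv2.imwrite(f"pics/{n}3.png",d["pixels"])
    for P in([.4965,-.0062,.114],[.5066,.0936,.114],[.5167,.193,.114]):
        u,v=map(int,proj(d,P).round());r.append(cv2.resize(d["pixels"][v-20:v+20,u-20:u+20],(260,260),interpolation=cv2.INTER_CUBIC))
cv2.imwrite("pics/f3.png",np.vstack([np.hstack(r[:3]),np.hstack(r[3:])]))
E
```

```text
position: [0.5171, 0.1931, 0.1094]
ft_force: [-3.9, -2.5, 15.5]
position: [0.5171, 0.1931, 0.1092]
ft_force: [-5.2, -3.1, 15.6]
position: [0.5172, 0.193, 0.1135]
ft_force: [-2.8, 0.3, 5.1]
position: [0.5141, 0.214, 0.2056]
ft_force: [2.8, -1.2, 0.1]
time: 22.9
position: [0.4982, 0.4091, 0.2148]
tool_rot: [-0.96, 1.352, 0.958]
ft_force: [0.0, 0.5, 0.4]
grip_width: 0.003
```

View pics/f3.png

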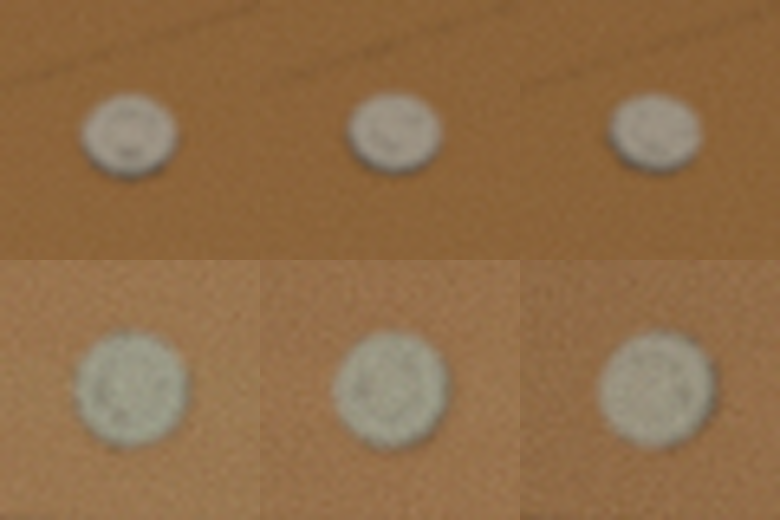

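View pics/top3.png

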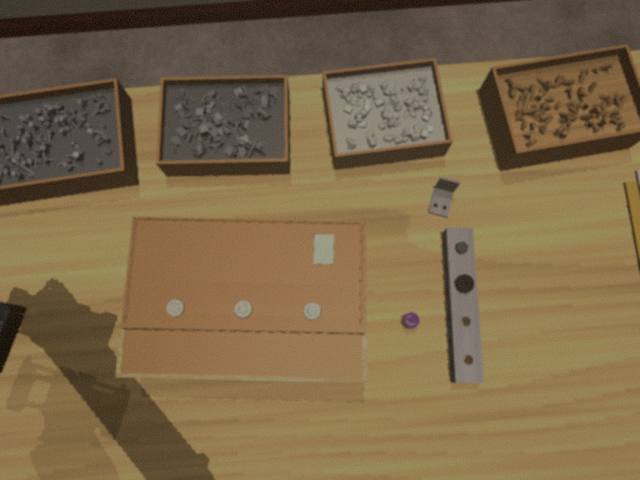

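```bash
python3 -m handwheel '[{"xyz":[0,0,0],"angular":[0,0,0]},{"xyz":[0,0,0],"angular":[0,0,0]}]'; python3 -c '
from h import *
print(get_state()["qd"].round(3));print(close_job())'
```

```text
time: 23.47
position: [0.5031, 0.4002, 0.2155]
tool_rot: [-0.954, 1.355, 0.948]
ft_force: [-0.1, -0.6, 0.2]
grip_width: 0.006
[ 0.011 -0.012  0.007  0.008 -0.002 -0.001  0.001]
the job is handed in; nothing more can be done
None
```

The carton is riveted shut and the job is handed in, at about 23.5 s of the 61 s allowed.

**What I did**
- **Loose rivet:** I gripped it by its pin head, took it from the channel and fitted it into the middle hole. The flange touched at the predicted height and I stopped at about 5 N, well under the 11 N that moves the pin. A picture then showed the flange flat with the pin still up.
- **Its pin:** I pressed it with closed fingertips. It slid at about 11 N, then the force rose at its stop. The peak was 16.4 N down, about 18 N counting the sideways part.
- **Standing neighbour:** I pressed it the same way. It slid at about 13 N and peaked at 15.6 N down, about 17 N in all. Both pushes stayed under the 2 kg crease limit.

**Last checks**
- Both cameras show the three flap rivets looking alike, flat and flush.
- Both pins stopped at the same fingertip height under equal push (0.1097 and 0.1098 m at 15.3 N).
- The finished rivet, bolt, foot, bracket and the purple part look unmoved in the last top picture. I compared these by eye only.

**What disagreed**
- With the 13 mm head in the grip, the finger opening read about 10 mm. I never found out why.
- I first took a pale spot in the hole for the rivet's shank and read a 12° tilt that was not there. I tilted the tool above the hole, saw the mistake and undid it before touching the flap.
- The arm drifted several millimetres after some moves, so I let it settle before each fit or push.

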